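# Clamp the workpiece carrier in the optical micrometer fixture with a flat screwdriver

### The job

Set the aluminium carrier plate with the black workpiece down gently, flat on the micrometer's bare seat, its two free ends flush with the seat's ends and the black tongue reaching out over the fence between the measuring heads. Then take the orange flat screwdriver, turn it lightly on the inclined brass clamp screw until the blade drops into the slot, and tighten clockwise until the jaw holds the plate firmly against the fence. Stand the screwdriver back in its socket in the wooden block; leave the other things on the bench where they are.

Things in the scene. Friction and masses are not known exactly. Their poses are not given: they have to be found in the camera images.
- carrier_block (a point): Centre of the black block (50 x 40 x 32 mm) bolted on the middle of the loose aluminium carrier plate (90 x 120 x 10 mm; in all about 0.4 kg), 26 mm above the plate's underside; block top at 42 mm. x along the block's 50 mm and the plate's 90 mm, towards the tongue; y along the plate's 120 mm and the block's 40 mm; z up. Grasp the block across its 40 mm.
- carrier_foot (a point): Centre of the underside of the carrier plate, same axes as carrier_block, 26 mm below it.
- carrier: The carrier with its workpiece; origin and axes as carrier_foot.
- tongue_tip (a point): End of the black tongue (14 mm wide, 12 mm thick) that runs from the block along the carrier's +x: 88 mm from the plate's centre, 32 mm above its underside. Once seated it lies in the 106 mm gap between the two grey measuring heads, which stand 62 to 122 mm from the seat's centre (along seat +x) and rise 72 mm above the seat.
- seat (a point): Centre of the top face of the fixed aluminium seat (90 x 120 mm like the plate; 90 mm above the bench, on a blue lab jack). x points from clamp to fence, y along the 120 mm, z up. The fence, a dark steel bar along the +x edge, has its inner face 45 mm from the centre and rises 8 mm. On the -x side the open jaw leaves the plate 4.5 to 7.5 mm of play.
- jaw: Steel jaw bar, 50 mm wide (y), on the -x side of the seat, 1 to 9 mm above its face. Origin: middle of the face that meets the plate; axes as the seat. It lies 52.5 mm from the seat's centre when the screw reads 0 and advances along +x by 5 mm per radian of the screw, then presses on the plate with about 0.5 N per hundredth of a radian (spring-backed).
- slot (a point): Middle of the floor of the slot in the brass-coloured clamp screw (head 28 mm across). z points outward along the screw's axis, leaning 30 degrees from vertical away from the seat (to seat -x); x runs along the slot, 5 mm wide, open at both ends, 6 mm deep (the head's face lies 6 mm along z). Seen from outside, it tightens clockwise (negative turn about z).
- clamp_screw (a joint): Turn of the clamp screw in rad, growing clockwise as it is tightened, range 0 to 2.0; starts between 0 and 0.6. It turns stiffly (0.1 N m) and stays where it is left. The jaw touches a plate lying against the fence at about 1.5; the grip then grows by about 5 N per tenth and is firm (5 N or more) from 1.65 on.
- driver_handle (a point): Middle of the orange hexagonal handle (30 mm across flats, 70 mm long) of the flat screwdriver (146 mm long, 0.18 kg), 103 mm above the blade's end. z runs from the blade up the handle, x along the blade's width. The handle's flats face along x and along the directions 60 degrees either side of it, so it can be gripped three ways.
- driver_tip (a point): Middle of the blade's end (14 mm wide along x, 2.5 mm thick along y), axes as driver_handle. Below the handle is a black collar (34 mm across, 62 to 68 mm from the tip); below that the 10 mm steel shaft.
- driver: The screwdriver; origin and axes as driver_tip.
- socket (a point): Centre of the mouth of the middle socket (round, 22 mm wide, 66 mm deep) on top of the fixed wooden block (70 x 170 x 70 mm). The screwdriver stands in it upright, collar on the block's top, its tip 62 mm below this point. y along the 170 mm, z up. Fixed thin tools up to 55 mm high stand 62 mm either side along y; two pins 30 mm high at x = 22, y = +-35 mm.
There are look-alikes about, which are no part of the job. What is meant by the driver is not green, and is the smaller of those in its own colour. What is shaped like the carrier but turquoise is not meant.

How it is judged:
By the outcome, as a careful person would: the job done as asked, in the order asked, and still so for the second after the job is handed in, with the robot touching nothing.
It also fails if it takes over 72 s, if anything falls off the work surface, if the arm or the gripper's body presses on something with over 40 N, if the wrist force passes 120 N, or if a joint passes its speed limit or range.

### The arm

A 6-joint arm with a two-finger parallel gripper is mounted at the origin on the work surface. World frame = base frame: x ahead of the robot, y to its left, z up, the work surface at z = 0. Lengths are in m, angles in rad, forces in N, time in s.
With the tool pointing down it reaches from about 0.3 to 0.775 m from the base axis. Payload 14.6 kg.
Tool frame: the origin (TCP) lies at the very end of the fingers, on their centre line; the grasp point (between the pads) lies 19 mm behind it; z points along the fingers, y is the line along which they close (so a half turn about z gives the same grasp; the last joint's range is limited). The gripper opens to 94 mm and grips with 3 to 60 N. Pads are 16 mm wide; open, the fingers measure 119 mm over their backs; the gripper's body (75 mm by 177 mm) begins 78 mm behind the grasp point.
Start: joints at [-1.276, 0.3, 1.521, -0, 1.321, -0.067], TCP at [0.195, -0.514, 0.205] pointing down, gripper open.
Joint ranges: [-3.03, 3.03], [-0.79, 2.21], [0.23, 2.52], [-1.04, 4.18], [0, 3.07], [-2.55, 2.55]. Speed limits (rad/s): [2.22, 2.22, 2.57, 3.14, 3.14, 3.14].

### API

Orientations are given as [roll, pitch, yaw] about the fixed x, y, z axes, in that order (R = Rz(yaw) Ry(pitch) Rx(roll)).
In Python, from station import ctrl gives the robot as it stands. The module is installed in compiled form; this text tells all that it offers.
- The arm moves only by the tool play_rows, never from a script. Its argument "commands" is a list of rows, each a list of 7 numbers: the shift along the tool's x, y, z in m, then the turn, a rotation vector about the tool's x, y, z in degrees, then the closure, from -1 (fully open) to 1 (shut). A call has 1 to 20 rows; each row shifts and turns the commanded pose from where the row before left it, along the tool's axes as they then stand; what a row does not reach is not made up. A row lasts 1/12 s, in which the tool goes at most 41.7 mm and 7.16 degrees, less where a joint would pass 70% of its speed; a pose out of reach is approached as far as the arm can. A call is refused whole if a number of a shift passes 0.0417 or a number of a turn 7.16, either way. A call with a gripper value outside its range is refused whole. The fingers move at their own pace and stop on an object; "force" is the grip in N (left out, the last holds). Time passes only in rows, so rows that do not move let the fingers close. It gives the time, the measured TCP pose, the force, the opening and the grip force at its end, in the units of the state.
- ctrl.get_obs(): the state, without advancing time (a new reading comes with each control period).
- ctrl.camera(name): name is "scene" or "top" or "wrist"; returns the picture (400x640x3 uint8, blue, green, red); there is no depth.
- ctrl.camera_model(name): a dict with "fx", "fy", "cx", "cy" (pixels), "distortion" ([k1, k2, p1, p2, k3] as OpenCV has them; the pictures are not rectified), "rvec" (rotation vector, rad) and "tvec" (3), from world to camera coordinates, as OpenCV has them. Camera axes: x right, y down, z forward; pixel columns grow to the right and rows downward; lengths in m; the calibration is good to about 2 mm. A picture is of the moment at which its call begins: read the wrist's pose just before it. camera_model takes no time and is no camera call; for the wrist camera it gives the pose at the moment of the call.
- ctrl.hand_in(): hands the job in; it is judged then, once.
The state is a dict: "time_s": time; "qpos": joint angles; "joint_vel": joint speeds; "tau": joint torques, N m; "ee_pos": TCP position; "eef_rot": TCP orientation; "force": force on the tool from outside, world axes, zero at the start; "moment": the same for the moment, N m; "grip_width": finger opening in m; "grip_force": force on a finger pad.
Only numpy, scipy, OpenCV 4.12 (cv2) and the standard library are available. Lean on these libraries where they do the work, as an engineer would, in place of code of your own. Each camera call takes 0.05 s, during which the arm holds its last target. There are 200 camera calls.

## Working session

There is one attempt and no reset: what is moved stays moved. The work goes in short steps, Python scripts to look and compute and a tool call to move; the robot and the scene stay as the last step left them, time stands still between calls to the robot, and variables do not carry over. Pictures are saved under pics/ and viewed, at most 10 in all, crops included, and the job is handed in when it is done.

Besides the shell and the picture viewer there is one more tool, called as name([rows], argument=value, ...), one row to a line, values as JSON. play_rows: Moves the arm, as the interface text tells. Its arguments: {"type":"object","properties":{"commands":{"type":"array","items":{"type":"array","items":{"type":"number"}}},"force":{"type":"number"}},"required":["commands"]}

```bash
mkdir -p pics; cat > h.py <<'E'
import numpy as np, cv2
from scipy.spatial.transform import Rotation as R
from station import ctrl
def cam(n):
    m=ctrl.camera_model(n); return ctrl.camera(n),m
def ray(m,uv):
    K=np.array([[m['fx'],0,m['cx']],[0,m['fy'],m['cy']],[0,0,1]])
    p=cv2.undistortPoints(np.array(uv,float).reshape(-1,1,2),K,np.array(m['distortion'],float)).reshape(-1,2)
    Rm=cv2.Rodrigues(np.array(m['rvec'],float))[0]
    d=np.c_[p,np.ones(len(p))]@Rm
    return -Rm.T@np.array(m['tvec'],float).ravel(),d
def onz(m,uv,z):
    c,d=ray(m,uv); return c+d*((z-c[2])/d[:,2])[:,None]
def proj(m,P):
    K=np.array([[m['fx'],0,m['cx']],[0,m['fy'],m['cy']],[0,0,1]])
    return cv2.projectPoints(np.array(P,float).reshape(-1,1,3),np.array(m['rvec'],float),np.array(m['tvec'],float),K,np.array(m['distortion'],float))[0].reshape(-1,2)
E
python3 - <<'E'
from h import *
import pickle
np.set_printoptions(precision=4,suppress=True)
for n in ['scene','top']:
    i,m=cam(n); cv2.imwrite(f'pics/{n}0.png',i); pickle.dump(m,open(n+'.pkl','wb'))
    c,d=ray(m,[[320,200]]); print(n,m['fx'],c,d)
print(ctrl.get_obs())
E
```

```text
scene 450.4056395920294 [1.0672 0.1345 0.932 ] [[-0.5852 -0.1217 -0.8018]]
top 451.5211265195597 [0.3214 0.0076 1.3648] [[ 0.0885  0.0038 -0.9961]]
{'time_s': 0.1, 'qpos': array([-1.2756,  0.3004,  1.5215, -0.    ,  1.3207, -0.0666]), 'joint_vel': array([ 0.0008, -0.0008, -0.0012,  0.001 ,  0.0019,  0.0013]), 'tau': array([  0.0006, -53.2645, -35.3289,   0.0709,   0.0235,  -0.0001]), 'ee_pos': array([ 0.1946, -0.5142,  0.2049]), 'eef_rot': array([-3.1405, -0.0001,  0.3617]), 'force': array([-0.1585, -0.8636, -0.7018]), 'moment': array([0.0117, 0.0239, 0.0078]), 'grip_force': 0.0, 'grip_width': 0.0942493212328794}
```

View pics/scene0.png

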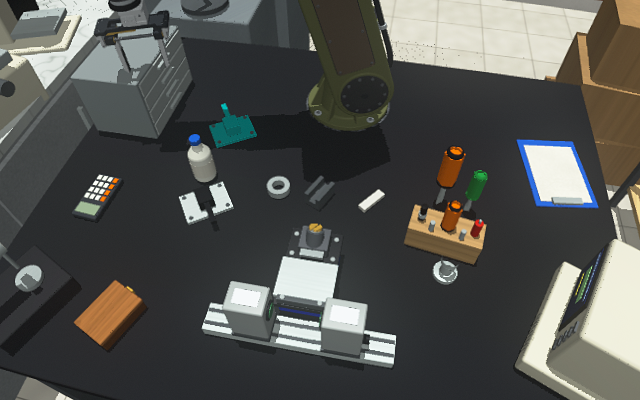

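View pics/top0.png

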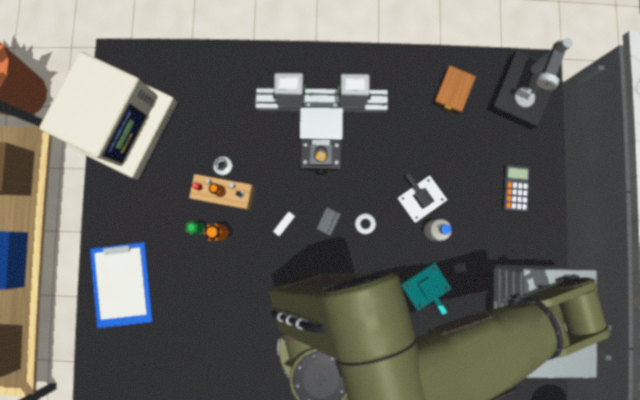

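The carrier is at scene (207,202) / top (422,198); its look-alike is turquoise at scene (233,130). The drivers are orange in the block's middle socket, scene (452,215), larger orange behind it (452,165), and green (477,185). The smaller orange one in the block is the one I want.

```bash
python3 - <<'E'
from h import *
import pickle
np.set_printoptions(precision=4,suppress=True)
i=cv2.imread('pics/top0.png'); m=pickle.load(open('top.pkl','rb'))
def rect(mask,box,z,name):
    x0,y0,x1,y1=box; k=np.zeros_like(mask); k[y0:y1,x0:x1]=mask[y0:y1,x0:x1]
    cs,_=cv2.findContours(k,cv2.RETR_EXTERNAL,cv2.CHAIN_APPROX_NONE); c=max(cs,key=cv2.contourArea)
    P=onz(m,c.reshape(-1,2),z)[:,:2].astype(np.float32)
    r=cv2.minAreaRect(P); print(name,r, cv2.contourArea(c)); 
hsv=cv2.cvtColor(i,cv2.COLOR_BGR2HSV)
w=((hsv[...,2]>120)&(hsv[...,1]<60)).astype(np.uint8)
rect(cv2.morphologyEx(w,cv2.MORPH_CLOSE,np.ones((9,9))),(392,170,450,222),.01,'carrier')
rect(w,(299,109,345,140),.09,'seat')
br=((hsv[...,0]>12)&(hsv[...,0]<30)&(hsv[...,1]>90)&(hsv[...,2]>90)).astype(np.uint8)
rect(br,(300,138,342,170),.1,'brass')
wood=((hsv[...,0]>5)&(hsv[...,0]<28)&(hsv[...,1]>50)&(hsv[...,2]>70)).astype(np.uint8)
rect(cv2.morphologyEx(wood,cv2.MORPH_CLOSE,np.ones((9,9))),(180,165,260,215),.07,'wood')
og=((hsv[...,0]<14)&(hsv[...,1]>180)&(hsv[...,2]>120)).astype(np.uint8)
rect(og,(205,175,228,200),.154,'small or'); rect(og,(202,215,235,245),.17,'big or')
s=cv2.imread('pics/scene0.png')
a=cv2.resize(s[195:275,390:500],None,fx=3.6,fy=3.6,interpolation=2)
b=cv2.resize(i[95:235,180:450],None,fx=2.9,fy=2.9,interpolation=2)
c=np.zeros((a.shape[0]+b.shape[0],max(a.shape[1],b.shape[1]),3),np.uint8);
a2=cv2.resize(s[170:240,170:280],None,fx=3.5,fy=3.5,interpolation=2)
c=np.zeros((288+b.shape[0],800,3),np.uint8); c[:b.shape[0],:b.shape[1]]=b; c=c[:600]
h=min(600-b.shape[0],a.shape[0]);c=np.zeros((600,800,3),np.uint8);c[:b.shape[0],:b.shape[1]]=b;c[b.shape[0]:b.shape[0]+h,:a.shape[1]]=a[-h:];h2=min(h,a2.shape[0]);c[b.shape[0]:b.shape[0]+h2,400:400+a2.shape[1]]=a2[-h2:]
cv2.imwrite('pics/c1.png',c)
E
```

```text
carrier ((0.43443563580513, -0.31012749671936035), (0.14408457279205322, 0.12505227327346802), 36.26377868652344) 1271.5
seat ((0.6547131538391113, 0.015213444828987122), (0.08839689195156097, 0.12701183557510376), 1.5071989297866821) 1261.0
brass ((0.562953770160675, 0.02231370471417904), (0.01272714976221323, 0.02440706081688404), 65.30320739746094) 27.5
wood ((0.4543610215187073, 0.29932644963264465), (0.18554915487766266, 0.07990136742591858), 80.886962890625) 1639.0
small or ((0.4367174804210663, 0.2896290123462677), (0.0038853646256029606, 0.0), -132.90936279296875) 0.0
big or ((0.31694361567497253, 0.27932849526405334), (0.0, 0.0), 0.0) 0.0
```

View pics/c1.png

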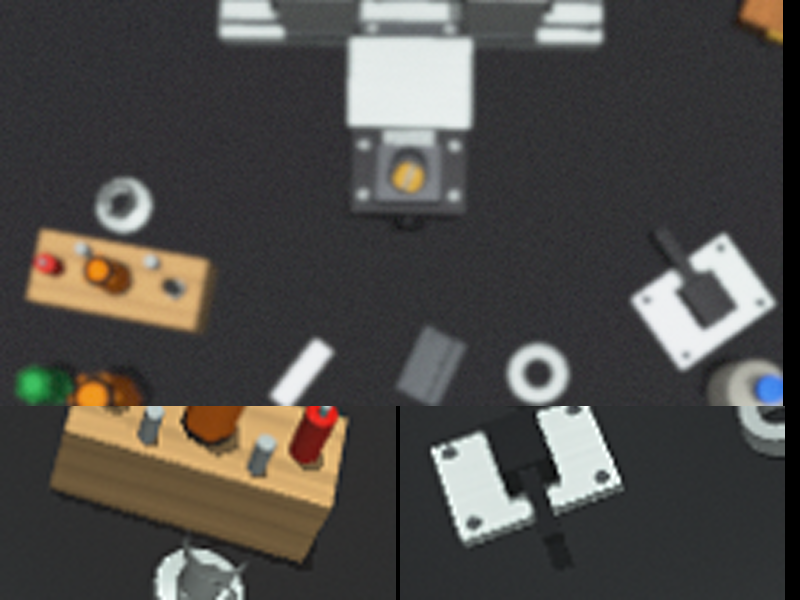

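The crop confirms the white plate with its black block, tongue pointing up-left (crop 660,235), so carrier yaw ≈ 36°. The small orange driver is in the block at crop (98,270). I'll move above the carrier first.

play_rows([
  [0.037,-0.0128,0,0,0,0,-1],
  [0.037,-0.0128,0,0,0,0,-1],
  [0.037,-0.0128,0,0,0,0,-1],
  [0.037,-0.0128,0,0,0,0,-1],
  [0.037,-0.0128,0,0,0,0,-1],
  [0.037,-0.0128,0,0,0,0,-1],
  [0.037,-0.0128,0,0,0,0,-1],
  [0.037,-0.0128,0,0,0,0,-1],
  [0,0,0,0,0,-5.3,-1],
  [0,0,0,0,0,-5.3,-1],
  [0,0,0,0,0,-5.3,-1],
  [0,0,0,0,0,0,-1],
])

```text
time_s: 1.1
ee_pos: [0.4353, -0.3135, 0.2051]
eef_rot: [-3.141, 0.0, 0.644]
force: [0.3, -0.5, -0.3]
grip_width: 0.0937
grip_force: 0.0
```

```bash
python3 - <<'E'
from h import *
import pickle
np.set_printoptions(precision=4,suppress=True)
o=ctrl.get_obs();print(o['time_s'],o['ee_pos'],o['eef_rot'],o['force'])
i,m=cam('wrist'); cv2.imwrite('pics/w1.png',i); pickle.dump(m,open('w1.pkl','wb'))
c,d=ray(m,[[320,200]]);print(c,d)
E
```

```text
1.1 [ 0.4353 -0.3135  0.2051] [-3.1409  0.0002  0.6442] [ 0.3407 -0.4781 -0.3344]
[ 0.4903 -0.2716  0.3841] [[-0.1847 -0.1549 -0.9706]]
```

View pics/w1.png

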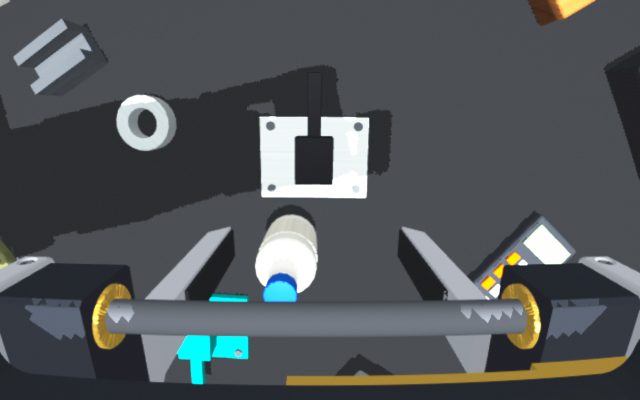

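The wrist view shows the plate spanning (260–369, 116–198) with its tongue pointing up, nearly aligned with the tool; the bottle is at (288,255), behind the plate.

```bash
cat >> h.py <<'E'
def rectz(m,mask,box,z):
    x0,y0,x1,y1=box; k=np.zeros(mask.shape,np.uint8); k[y0:y1,x0:x1]=mask[y0:y1,x0:x1]
    cs,_=cv2.findContours(k,cv2.RETR_EXTERNAL,cv2.CHAIN_APPROX_NONE); c=max(cs,key=cv2.contourArea)
    return cv2.minAreaRect(onz(m,c.reshape(-1,2),z)[:,:2].astype(np.float32))
def delta(target_xyz,yaw=None):
    o=ctrl.get_obs(); Rm=R.from_euler('xyz',o['eef_rot']); d=Rm.inv().apply(np.array(target_xyz)-o['ee_pos'])
    print('ee',o['ee_pos'].round(4),o['eef_rot'].round(4),'tool shift',d.round(4), 'turn z deg', None if yaw is None else round(-np.degrees(yaw-o['eef_rot'][2]),2))
E
python3 - <<'E'
from h import *
import pickle
i=cv2.imread('pics/w1.png'); m=pickle.load(open('w1.pkl','rb'))
hsv=cv2.cvtColor(i,cv2.COLOR_BGR2HSV)
w=((hsv[...,2]>130)&(hsv[...,1]<60))
r=rectz(m,w,(240,100,390,206),.01); print(r)
b=(hsv[...,2]<40); r2=rectz(m,b,(285,137,345,184),.042); print('block',r2)
print(onz(m,[[314,72]],.038))
a=np.radians(r[2]);
for k in (a,a-np.pi/2): print(np.degrees(k))
# bottle points
print(onz(m,[[288,190+25]],0), onz(m,[[281,282]],.12))
y=0.644
delta([r[0][0],r[0][1],.1])
E
```

```text
((0.45366954803466797, -0.29677248001098633), (0.09120503813028336, 0.12133940309286118), 36.30303192138672)
block ((0.4368636906147003, -0.30954915285110474), (0.0, 0.0), 0.0)
[[ 0.52441381 -0.24399179  0.038     ]]
36.30303192138672
-53.69696807861328
[[ 0.37947773 -0.31336978  0.        ]] [[ 0.36098669 -0.33089031  0.12      ]]
ee [ 0.4352 -0.3137  0.2052] [-3.141e+00  1.000e-04  6.381e-01] tool shift [ 0.0249 -0.0025  0.1052] turn z deg None
```

Plate measures 91×121 mm at yaw 36.3°, and the tongue tip agrees with the given sizes. Descending to grasp.

play_rows([
  [0.0125,-0.0012,0,0,0,0.3,-1],
  [0.0125,-0.0012,0.0,0,0,0,-1],
  [0,0,0.03,0,0,0,-1],
  [0,0,0.03,0,0,0,-1],
  [0,0,0.03,0,0,0,-1],
  [0,0,0.03,0,0,0,-1],
  [0,0,0.03,0,0,0,-1],
  [0,0,0.02,0,0,0,-1],
  [0,0,0.018,0,0,0,-1],
  [0,0,0,0,0,0,-1],
  [0,0,0,0,0,0,1],
  [0,0,0,0,0,0,1],
  [0,0,0,0,0,0,1],
  [0,0,0,0,0,0,1],
  [0,0,0,0,0,0,1],
  [0,0,0,0,0,0,1],
  [0,0,0,0,0,0,1],
  [0,0,0,0,0,0,1],
], force=35)

```text
time_s: 2.65
ee_pos: [0.454, -0.2971, 0.0176]
eef_rot: [3.141, -0.0, 0.634]
force: [-0.6, -0.1, -0.1]
grip_width: 0.0439
grip_force: 0.0
```

play_rows([
  [0,0,0,0,0,0,1],
  [0,0,0,0,0,0,1],
  [0,0,0,0,0,0,1],
  [0,0,-0.01,0,0,0,1],
  [0,0,-0.025,0,0,0,1],
  [0,0,-0.035,0,0,0,1],
  [0,0,-0.035,0,0,0,1],
  [0,0,-0.035,0,0,0,1],
  [0,0,-0.035,0,0,0,1],
  [0,0,-0.025,0,0,0,1],
  [0,0,-0.01,0,0,0,1],
  [0,0,0,0,0,0,1],
])

```text
time_s: 3.65
ee_pos: [0.4543, -0.2974, 0.2295]
eef_rot: [3.138, -0.001, 0.634]
force: [-0.4, -0.3, -5.8]
grip_width: 0.0395
grip_force: 35.0
```

play_rows([
  [0.0132,-0.0118,0,0,0,0,1],
  [0.0264,-0.0236,0,0,0,0,1],
  [0.0264,-0.0236,0,0,0,0,1],
  [0.0264,-0.0236,0,0,0,0,1],
  [0.0264,-0.0236,0,0,0,0,1],
  [0.0264,-0.0236,0,0,0,0,1],
  [0.0264,-0.0236,0,0,0,0,1],
  [0.0264,-0.0236,0,0,0,0,1],
  [0.0264,-0.0236,0,0,0,0,1],
  [0.0132,-0.0118,0,0,0,0,1],
  [0,0,0,0,0,3,1],
  [0,0,0,0,0,6,1],
  [0,0,0,0,0,6,1],
  [0,0,0,0,0,6,1],
  [0,0,0,0,0,6,1],
  [0,0,0,0,0,5,1],
  [0,0,0,0,0,3,1],
  [0,0,0,0,0,0,1],
])

```text
time_s: 5.15
ee_pos: [0.5187, 0.0149, 0.2251]
eef_rot: [-3.141, 0.004, 0.021]
force: [-0.0, -0.5, -4.4]
grip_width: 0.0397
grip_force: 35.0
```

```bash
python3 - <<'E'
from h import *
import pickle
o=ctrl.get_obs();print(o['time_s'],o['ee_pos'],o['eef_rot'],o['force'],o['grip_width'])
i,m=cam('wrist'); cv2.imwrite('pics/w2.png',i); pickle.dump((m,o),open('w2.pkl','wb'))
E
```

```text
5.15 [0.51873184 0.01485452 0.2250587 ] [-3.14134937  0.00376888  0.02068654] [-0.04671814 -0.51929932 -4.4173152 ] 0.03974752392892978
```

View pics/w2.png

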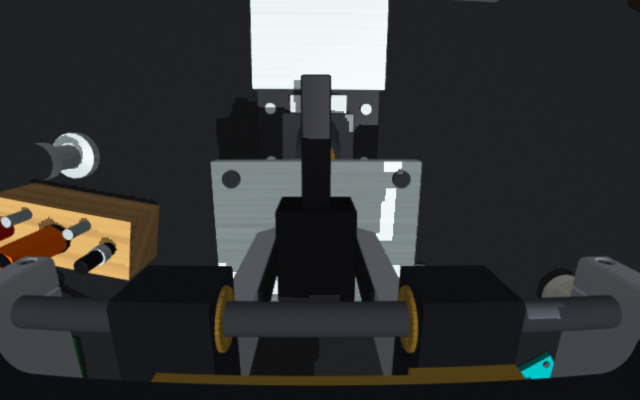

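Wrist view: seat's near edge at row ≈90, sides at columns 250–388. The held plate's front edge is at row ≈160, columns 212–420. I'll measure both.

```bash
cat >> h.py <<'E'
def edgefit(pts):
    # robust line fit -> point, direction
    v=cv2.fitLine(np.array(pts,np.float32),cv2.DIST_HUBER,0,.01,.01).ravel(); return v[2:],v[:2]
def inter(l1,l2):
    (p,d),(q,e)=l1,l2; t=np.linalg.solve(np.c_[d,-e],q-p); return p+d*t[0]
E
cat > q.py <<'E'
from h import *
import pickle
np.set_printoptions(precision=4,suppress=True)
i=cv2.imread('pics/w2.png'); m,o=pickle.load(open('w2.pkl','rb'))
g=cv2.GaussianBlur(cv2.cvtColor(i,cv2.COLOR_BGR2GRAY),(3,3),0).astype(float)
gx=np.diff(g,axis=1); gy=np.diff(g,axis=0)
def vert(rows,c0,c1,s): return [(c0+np.argmax(s*gx[r,c0:c1])+.5,r) for r in rows]
def horz(cols,r0,r1,s): return [(c,r0+np.argmax(s*gy[r0:r1,c])+.5) for c in cols]
def tri(L,Rr,B,z,name,sgn):
    W=[edgefit(onz(m,x,z)[:,:2]) for x in (L,Rr,B)]
    a,b=inter(W[0],W[2]),inter(W[1],W[2]); mid=(a+b)/2; d=(a-b)/np.linalg.norm(a-b) # +y dir
    x=np.array([d[1],-d[0]]); c=mid+sgn*.045*x
    ang=[np.degrees(np.arctan2(w[1][1],w[1][0])) for w in W]
    print(name,'width',np.linalg.norm(a-b),'center',c,'yaw',np.arctan2(x[1],x[0]),ang); return c,np.arctan2(x[1],x[0])
S=tri(vert(range(10,80),235,265,1),vert(range(10,80),375,400,-1),horz(list(range(258,290))+list(range(350,380)),80,100,-1),.09,'seat',1)
P=tri(vert(range(170,235),200,225,1),vert(range(170,235),408,430,-1),horz(list(range(220,290))+list(range(340,375)),150,170,1),o['ee_pos'][2]-.0176+.01,'plate',-1)
y=o['eef_rot'][2]; c=np.array([[np.cos(y),np.sin(y)],[-np.sin(y),np.cos(y)]])
off=c@(P[0]-o['ee_pos'][:2]); print('off in tool frame (x,y up-left)',off,'yaw off',P[1]-y)
E
python3 q.py
```

```text
seat width 0.119838044 center [0.6576 0.015 ] yaw 0.010471462 [np.float32(0.5150071), np.float32(0.9139777), np.float32(-89.400024)]
plate width 0.11921316 center [0.5198 0.0151] yaw 0.018142907 [np.float32(1.3061792), np.float32(1.3193353), np.float32(-88.96047)]
off in tool frame (x,y up-left) [0.001  0.0003] yaw off -0.0025436334272812555
```

play_rows([
  [0.0169,0.0004,0,0,0,0.6,1],
  [0.0338,0.0007,0,0,0,0,1],
  [0.0338,0.0007,0,0,0,0,1],
  [0.0338,0.0007,0,0,0,0,1],
  [0.0169,0.0003,0,0,0,0,1],
  [0,0,0.02,0,0,0,1],
  [0,0,0.03,0,0,0,1],
  [0,0,0.025,0,0,0,1],
  [0,0,0.015,0,0,0,1],
  [0,0,0,0,0,0,1],
  [0,0,0,0,0,0,1],
])

```text
time_s: 6.12
ee_pos: [0.6543, 0.0139, 0.1363]
eef_rot: [-3.141, 0.002, 0.014]
force: [0.2, -0.0, -4.1]
grip_width: 0.0392
grip_force: 35.0
```

```bash
python3 - <<'E'
from h import *
import pickle
o=ctrl.get_obs();print(o['time_s'],o['ee_pos'],o['eef_rot'],o['force'],o['grip_width'])
i,m=cam('wrist'); cv2.imwrite('pics/w3.png',i); pickle.dump((m,o),open('w3.pkl','wb'))
# overlay expected seat edges
y=.0113;ex=np.array([np.cos(y),np.sin(y),0]);ey=np.array([-np.sin(y),np.cos(y),0]);c=np.array([.6576,.015,.09])
for s in ((1,1),(1,-1),(-1,1),(-1,-1)): print(s,proj(m,c+.045*s[0]*ex+.06*s[1]*ey))
E
```

```text
6.1167 [0.65427269 0.01391441 0.1362885 ] [-3.14146368e+00  2.44711657e-03  1.42104813e-02] [ 0.15357474 -0.04577583 -4.08854869] 0.03923068968377778
(1, 1) [[225.38226288 148.92483669]]
(1, -1) [[403.78361734 149.31347752]]
(-1, 1) [[233.20203529 271.72054649]]
(-1, -1) [[395.61013036 272.00369627]]
```

View pics/w3.png

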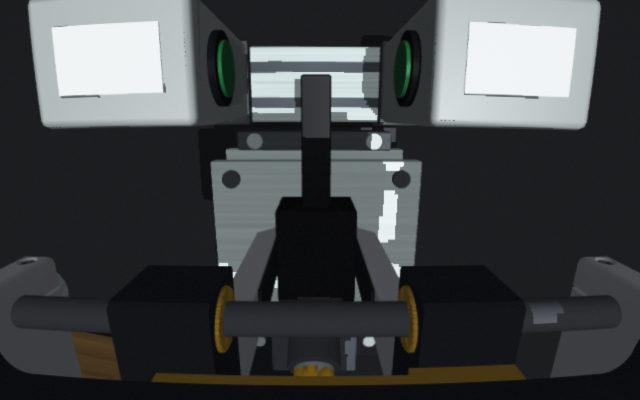

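Seat's front corners at (226,150) and (403,150), matching the prediction to ~1 px; the tongue is centred between the heads. Checking the residual.

```bash
cat > q2.py <<'E'
import re
s=open('q.py').read().replace('w2','w3')
i0=s.index('S=tri'); i1=s.index('P=tri')
exec(s[:i0]+s[i1:])
f=horz(list(range(232,300))+list(range(332,380)),145,156,1); e=edgefit(onz(m,f,.09)[:,:2]); print('fence foot line',e, np.median([p[1] for p in f]))
L=onz(m,vert(range(152,158),215,235,1),.09); Rr=onz(m,vert(range(152,158),395,410,-1),.09); print('seat ends',np.median(L,0),np.median(Rr,0))
E
python3 q2.py
```

```text
plate width 0.11923437 center [0.6603 0.0133] yaw 0.03406042 [np.float32(0.9587097), np.float32(0.9008501), np.float32(-88.048485)]
off in tool frame (x,y up-left) [ 0.006  -0.0007] yaw off 0.019849937298244358
fence foot line (array([0.7019, 0.0375], dtype=float32), array([ 0.0063, -1.    ], dtype=float32)) 149.5
seat ends [0.6982 0.0756 0.09  ] [ 0.6998 -0.0439  0.09  ]
```

play_rows([
  [0,-0.001,0.01,0,0,0,1],
  [0,0,0.008,0,0,0,1],
  [0,0,0.004,0,0,0,1],
  [0,0,0.002,0,0,0,1],
  [0,0,0.001,0,0,0,1],
  [0,0,0.001,0,0,0,1],
  [0,0,0.0,0,0,0,1],
  [0,0,0,0,0,0,1],
])

```text
time_s: 6.83
ee_pos: [0.6548, 0.0149, 0.1117]
eef_rot: [3.142, -0.0, 0.013]
force: [0.4, -0.0, -3.6]
grip_width: 0.0394
grip_force: 35.0
```

play_rows([
  [0,0,0.0007,0,0,0,1],
  [0,0,0.0007,0,0,0,1],
  [0,0,0.0,0,0,0,1],
])

```text
time_s: 7.08
ee_pos: [0.6547, 0.0149, 0.1099]
eef_rot: [3.142, 0.0, 0.013]
force: [0.3, 0.1, -6.0]
grip_width: 0.0396
grip_force: 35.0
```

play_rows([
  [0,0,0.0007,0,0,0,1],
  [0,0,0.0007,0,0,0,1],
  [0,0,0.0,0,0,0,1],
])

```text
time_s: 7.33
ee_pos: [0.6547, 0.0149, 0.1085]
eef_rot: [-3.142, 0.0, 0.013]
force: [-0.3, -0.7, -5.4]
grip_width: 0.0396
grip_force: 35.0
```

play_rows([
  [0,0,0.0006,0,0,0,1],
  [0,0,0.0,0,0,0,1],
  [0,0,0.0,0,0,0,1],
])

```text
time_s: 7.58
ee_pos: [0.6548, 0.0149, 0.108]
eef_rot: [-3.142, -0.0, 0.013]
force: [0.3, 0.3, -3.9]
grip_width: 0.04
grip_force: 35.0
```

play_rows([
  [0,0,0.0005,0,0,0,1],
  [0,0,0.0,0,0,0,1],
  [0,0,0.0,0,0,0,1],
])

```text
time_s: 7.83
ee_pos: [0.6548, 0.0149, 0.1076]
eef_rot: [3.142, -0.0, 0.013]
force: [0.9, -0.2, -4.2]
grip_width: 0.0399
grip_force: 35.0
```

play_rows([
  [0,0,0.0005,0,0,0,1],
  [0,0,0.0,0,0,0,1],
  [0,0,0.0,0,0,0,1],
])

```text
time_s: 8.08
ee_pos: [0.6549, 0.0149, 0.1076]
eef_rot: [-3.142, -0.001, 0.013]
force: [-3.6, -1.4, 2.3]
grip_width: 0.0398
grip_force: 35.0
```

play_rows([
  [0,0,0,0,0,0,-1],
  [0,0,0,0,0,0,-1],
  [0,0,0,0,0,0,-1],
  [0,0,0,0,0,0,-1],
  [0,0,0,0,0,0,-1],
  [0,0,0,0,0,0,-1],
  [0,0,-0.02,0,0,0,-1],
  [0,0,-0.03,0,0,0,-1],
  [0,0,-0.03,0,0,0,-1],
  [0,0,-0.03,0,0,0,-1],
  [-0.03,0,-0.01,0,0,0,-1],
  [-0.03,0,0,0,0,0,-1],
  [-0.03,0,0,0,0,0,-1],
  [-0.03,0,0,0,0,0,-1],
  [0,0,0,0,0,0,-1],
  [0,0,0,0,0,0,-1],
])

```text
time_s: 9.42
ee_pos: [0.5343, 0.0134, 0.2279]
eef_rot: [3.142, -0.001, 0.013]
force: [-0.1, 0.8, 0.8]
grip_width: 0.0939
grip_force: 0.0
```

```bash
python3 - <<'E'
from h import *
import pickle
o=ctrl.get_obs();print(o['time_s'],o['ee_pos'],o['eef_rot'],o['force'],o['grip_width'])
i,m=cam('wrist'); cv2.imwrite('pics/w4.png',i); pickle.dump((m,o),open('w4.pkl','wb'))
a=i[0:260,180:460]; cv2.imwrite('pics/w4c.png',cv2.resize(a,None,fx=2.3,fy=2.3,interpolation=2))
E
```

```text
9.4167 [0.53425093 0.01340962 0.22786808] [ 3.14153122e+00 -1.34644208e-03  1.27040693e-02] [-0.10211059  0.8333074   0.78584264] 0.09390232457146064
```

View pics/w4c.png

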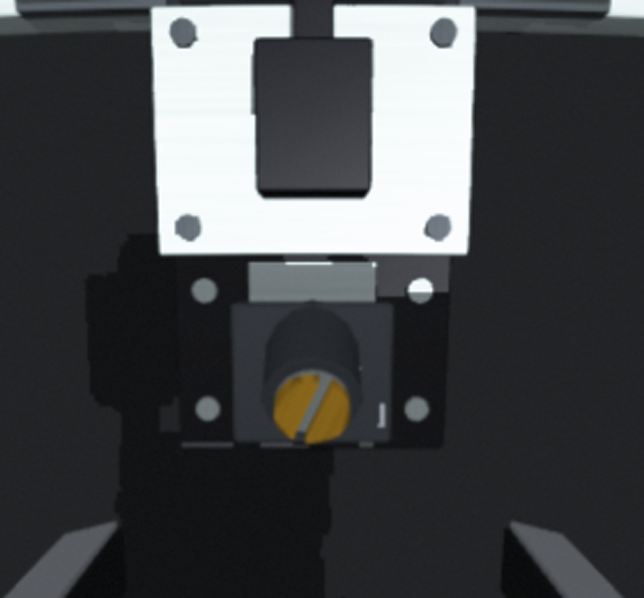

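Plate lies on the seat. Brass head at crop (312,407), slot running from (325,378) to (300,437); jaw visible with its gap. Next: triangulate the screw and the driver.

```bash
cat >> h.py <<'E'
def tri_pts(obs):
    A=np.zeros((3,3));b=np.zeros(3)
    for m,uv in obs:
        c,d=ray(m,[uv]); d=d[0]/np.linalg.norm(d[0]); M=np.eye(3)-np.outer(d,d); A+=M;b+=M@c
    X=np.linalg.solve(A,b); return X,[np.round(proj(m,X)[0]-uv,1) for m,uv in obs]
def blob(img,lo,hi,box,hull=True):
    x0,y0,x1,y1=box; hsv=cv2.cvtColor(img,cv2.COLOR_BGR2HSV); k=np.zeros(img.shape[:2],np.uint8)
    k[y0:y1,x0:x1]=cv2.inRange(hsv,lo,hi)[y0:y1,x0:x1]
    pts=cv2.findNonZero(k); h=cv2.convexHull(pts); M=cv2.moments(h)
    return np.array([M['m10']/M['m00'],M['m01']/M['m00']]),cv2.boundingRect(h),k
E
python3 - <<'E'
from h import *
import pickle
np.set_printoptions(precision=4,suppress=True)
W=cv2.imread('pics/w4.png'); mw,o=pickle.load(open('w4.pkl','rb'))
S=cv2.imread('pics/scene0.png'); ms=pickle.load(open('scene.pkl','rb'))
T=cv2.imread('pics/top0.png'); mt=pickle.load(open('top.pkl','rb'))
lo,hi=(12,120,80),(32,255,255)
bw=blob(W,lo,hi,(290,155,340,200)); bs=blob(S,lo,hi,(300,215,335,245)); bt=blob(T,lo,hi,(305,140,338,168))
print(bw[:2],bs[:2],bt[:2])
X,e=tri_pts([(mw,bw[0]),(ms,bs[0]),(mt,bt[0])]);print('screw',X,e)
X,e=tri_pts([(mw,bw[0]),(ms,bs[0])]);print('screw ws',X,e)
lo,hi=(3,200,90),(16,255,255)
for n,b1,b2 in (('small',(435,195,470,225),(205,175,230,200)),('big',(430,140,475,195),(200,215,235,245))):
    s=blob(S,lo,hi,b1);t=blob(T,lo,hi,b2); print(n,s[:2],t[:2],onz(mt,[t[0]],.11), tri_pts([(ms,s[0]),(mt,t[0])]))
E
```

```text
(array([315.1477, 177.4703]), (299, 163, 33, 30)) (array([315.1329, 226.8793]), (309, 223, 13, 9)) (array([320.455 , 155.8201]), (316, 151, 10, 10))
screw [0.5539 0.015  0.1297] [array([-0.9,  0.3]), array([-0.8,  0. ]), array([-0.3,  0. ])]
screw ws [0.5538 0.0154 0.1295] [array([-1.4,  0.4]), array([-0.6,  0.1])]
small (array([451.9477, 213.0665]), (442, 201, 21, 24)) (array([216.4971, 189.2543]), (210, 185, 14, 10)) [[0.4556 0.3034 0.11  ]] (array([0.4545, 0.3031, 0.1202]), [array([-0.9,  0. ]), array([-0.7, -0. ])])
big (array([450.3856, 166.0852]), (437, 147, 29, 40)) (array([216.4714, 232.2478]), (206, 226, 21, 14)) [[0.3353 0.2981 0.11  ]] (array([0.3349, 0.2926, 0.1412]), [array([-0.8,  0. ]), array([-0.7, -0. ])])
```

play_rows([
  [-0.0163,-0.0361,-0.003,0,0,0,-0.6],
  [-0.0163,-0.0361,-0.003,0,0,0,-0.4],
  [-0.0163,-0.0361,-0.003,0,0,0,-0.2],
  [0,0,0,0,0,0,0],
  [0,0,0,0,0,0,0],
])

```text
time_s: 9.88
ee_pos: [0.4849, 0.1226, 0.2363]
eef_rot: [-3.141, -0.001, 0.016]
force: [-0.2, -0.7, -0.1]
grip_width: 0.0642
grip_force: 0.0
```

```bash
python3 - <<'E'
from h import *
import pickle
np.set_printoptions(precision=4,suppress=True)
o=ctrl.get_obs();print(o['time_s'],o['ee_pos'],o['eef_rot'],o['grip_width'])
i,m=cam('wrist'); cv2.imwrite('pics/w5.png',i); pickle.dump((m,o),open('w5.pkl','wb'))
W=cv2.imread('pics/w4.png'); mw,_=pickle.load(open('w4.pkl','rb'))
lo,hi=(12,120,80),(32,255,255)
p=proj(m,[.5538,.0152,.1296])[0].astype(int); print(p)
b5=blob(i,lo,hi,(p[0]-28,max(0,p[1]-28),p[0]+28,p[1]+28)); bw=blob(W,lo,hi,(290,155,340,200)); print(b5[:2])
X,e=tri_pts([(mw,bw[0]),(m,b5[0])]);print('screw w',X,e)
# slot from both wrist views: notch = hull minus brass
n=np.array([-.5*np.cos(.0113),-.5*np.sin(.0113),.866])
ex=np.array([np.cos(.0113)*.866,np.sin(.0113)*.866,.5]); ey=np.cross(n,ex)
for im,mm,b in ((W,mw,bw),(i,m,b5)):
    h=cv2.convexHull(cv2.findNonZero(b[2])); f=np.zeros(im.shape[:2],np.uint8); cv2.fillConvexPoly(f,h,1)
    f[b[2]>0]=0; f=cv2.morphologyEx(f,cv2.MORPH_OPEN,np.ones((2,2))); nl,lab,st,ce=cv2.connectedComponentsWithStats(f); k=1+np.argmax(st[1:,4]); q=cv2.findNonZero((lab==k).astype(np.uint8)).reshape(-1,2)
    c,d=ray(mm,q); P=c+d*(((X-c)@n)/(d@n))[:,None]; uv=np.c_[(P-X)@ex,(P-X)@ey]
    l=cv2.fitLine(uv.astype(np.float32),cv2.DIST_HUBER,0,.01,.01).ravel()
    print('slot px',st[k],'angle',np.degrees(np.arctan2(l[1],l[0])),'pt mm',l[2:]*1e3,'extent mm',np.ptp(uv@l[:2])*1e3)
    a=cv2.findNonZero(b[2]).reshape(-1,2); c,d=ray(mm,a);P=c+d*(((X-c)@n)/(d@n))[:,None];print('head size mm',np.ptp((P-X)@ex)*1e3,np.ptp((P-X)@ey)*1e3)
E
```

```text
9.8833 [0.4849 0.1226 0.2363] [-3.1415 -0.0008  0.0157] 0.06420349911749858
[444 120]
(array([445.5011, 120.3281]), (428, 105, 36, 32))
screw w [0.5541 0.0142 0.1294] [array([0. , 0.1]), array([-0. , -0.1])]
slot px [309 165  16  28 139] angle -19.206032 pt mm [-1.1417 -1.0226] extent mm 31.712664152317064
head size mm 31.802565084434978 27.232998969749374
slot px [437 107  21  30  91] angle -18.760828 pt mm [-1.1618 -1.2884] extent mm 29.358910222343436
head size mm 29.90623535310456 29.37649851894144
```

play_rows([
  [-0.0165,-0.0357,-0.003,0,0,0,0],
  [-0.0165,-0.0357,-0.003,0,0,0,0],
  [-0.0165,-0.0357,-0.003,0,0,0,0],
  [-0.0165,-0.0357,-0.003,0,0,0,0],
  [-0.0165,-0.0357,-0.003,0,0,0,0],
  [0,0,0,0,0,5,0],
  [0,0,0,0,0,5,0],
  [0,0,0,0,0,0,0],
])

```text
time_s: 10.6
ee_pos: [0.4006, 0.2984, 0.2507]
eef_rot: [3.141, 0.0, -0.166]
force: [0.7, 0.4, 0.2]
grip_width: 0.047
grip_force: 0.0
```

```bash
python3 - <<'E'
from h import *
import pickle
np.set_printoptions(precision=4,suppress=True)
o=ctrl.get_obs();print(o['time_s'],o['ee_pos'],o['eef_rot'],o['qpos'],o['grip_width'])
i,m=cam('wrist'); cv2.imwrite('pics/w6.png',i); pickle.dump((m,o),open('w6.pkl','wb'))
p=proj(m,[.4545,.3031,.12])[0]; print(p)
x,y=int(p[0]),int(p[1]); x0,y0=max(0,x-130),max(0,y-110); print(x0,y0)
cv2.imwrite('pics/w6c.png',cv2.resize(i[y0:y0+220,x0:x0+260],None,fx=2.7,fy=2.7,interpolation=2))
E
```

```text
10.6 [0.4006 0.2984 0.2507] [ 3.1411  0.0003 -0.1662] [ 0.567   0.1539  1.5939 -0.0002  1.3943  2.304 ] 0.04697810404939602
[300.7389 136.1642]
170 26
```

View pics/w6c.png

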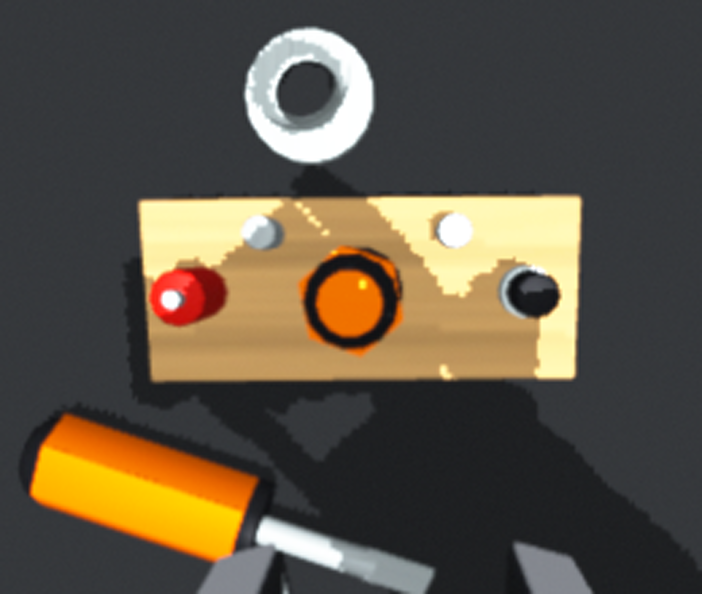

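The crop shows the driver's cap at (350,300), with hex vertices near (362,352), (401,315) and (338,248). One flat normal is about 13° off the tool's y. Pins and tools stay clear of a half-open gripper. I'll measure centre and angle.

```bash
python3 - <<'E'
from h import *
import pickle
np.set_printoptions(precision=4,suppress=True)
i=cv2.imread('pics/w6.png'); m,o=pickle.load(open('w6.pkl','rb'))
hsv=cv2.cvtColor(i,cv2.COLOR_BGR2HSV); k=np.zeros(i.shape[:2],np.uint8); b=(275,112,325,162)
mk=((hsv[...,0]>=2)&(hsv[...,0]<=14)&(hsv[...,1]>215)&(hsv[...,2]>70)); k[b[1]:b[3],b[0]:b[2]]=mk[b[1]:b[3],b[0]:b[2]]
h=cv2.convexHull(cv2.findNonZero(k)).reshape(-1,2); P=onz(m,h,.146)[:,:2]
y=o['eef_rot'][2]
th=np.radians(np.arange(0,180,2)); w=[np.ptp(P@[np.cos(t),np.sin(t)]) for t in th]
# 60deg-periodic fit
w=np.array(w); c=np.angle(-(w*np.exp(6j*th)).sum())/6
print('widths',(w.min()*1e3,w.max()*1e3),'flat normal world deg',np.degrees(c),'mod 60; tool y world deg',np.degrees(y)-90)
print('centre hex',(P.min(0)+P.max(0))/2, cv2.minEnclosingCircle(P.astype(np.float32)))
# cap: orange disc inside black ring at z .154
kk=np.zeros_like(k); kk[k>0]=1; kk=cv2.morphologyEx(kk,cv2.MORPH_OPEN,np.ones((9,9))); q=cv2.findNonZero(kk).reshape(-1,2); print('cap',q.mean(0),onz(m,[q.mean(0)],.154), np.ptp(q,axis=0))
w=((hsv[...,0]>=8)&(hsv[...,0]<=28)&(hsv[...,1]>50)&(hsv[...,2]>90)); w=cv2.morphologyEx(w.astype(np.uint8),cv2.MORPH_CLOSE,np.ones((25,25)))
print('wood',rectz(m,w,(215,95,392,172),.07))
delta([.4545,.3031,.18])
E
```

```text
widths (np.float64(29.527085222409877), np.float64(33.58328859160525)) flat normal world deg -29.273262222966874 mod 60; tool y world deg -99.52298850960602
centre hex [0.455  0.3028] ((0.45497456192970276, 0.30280202627182007), 0.016892142593860626)
cap [298.7901 142.2786] [[0.4515 0.3038 0.154 ]] [20 13]
wood ((0.452964186668396, 0.30290305614471436), (0.1722273826599121, 0.07589388638734818), 80.7131118774414)
ee [0.4007 0.2981 0.2507] [ 3.1412  0.0003 -0.1616] tool shift [ 0.0523 -0.0137  0.0707] turn z deg None
```

play_rows([
  [0.0261,-0.0068,0,0,0,0,0],
  [0.0261,-0.0068,0,0,0,0,0],
  [0,0,0,0,0,-5,0],
  [0,0,0,0,0,-5,0],
  [0,0,0.03,0,0,0,0],
  [0,0,0.03,0,0,0,0],
  [0,0,0,0,0,0,0],
  [0,0,0,0,0,0,0],
])

```text
time_s: 11.32
ee_pos: [0.4538, 0.3026, 0.1906]
eef_rot: [3.14, 0.002, 0.013]
force: [-0.0, -0.9, 0.7]
grip_width: 0.047
grip_force: 0.0
```

```bash
python3 -c "
from h import *
delta([.4547,.303,.094],np.radians(.7)); print(ctrl.get_obs()['grip_width'])"
```

```text
ee [0.4538 0.3026 0.1906] [3.1403e+00 2.1000e-03 1.3300e-02] tool shift [ 0.0011 -0.0005  0.0966] turn z deg 0.06
0.04701280542136374
```

play_rows([
  [0.001,-0.0004,0.02,0,0,0,0],
  [0,0,0.03,0,0,0,0],
  [0,0,0.025,0,0,0,0],
  [0,0,0.015,0,0,0,0],
  [0,0,0.0066,0,0,0,0],
  [0,0,0,0,0,0,0],
  [0,0,0,0,0,0,1],
  [0,0,0,0,0,0,1],
  [0,0,0,0,0,0,1],
  [0,0,0,0,0,0,1],
  [0,0,0,0,0,0,1],
  [0,0,0,0,0,0,1],
], force=55)

```text
time_s: 12.32
ee_pos: [0.4551, 0.3042, 0.0959]
eef_rot: [-3.141, -0.002, 0.013]
force: [-0.4, -1.4, 7.9]
grip_width: 0.0299
grip_force: 55.0
```

play_rows([
  [0,0,0,0,0,0,1],
  [0,0,-0.008,0,0,0,1],
  [0,0,-0.015,0,0,0,1],
  [0,0,-0.02,0,0,0,1],
  [0,0,-0.025,0,0,0,1],
  [0,0,-0.03,0,0,0,1],
  [0,0,-0.03,0,0,0,1],
  [0,0,-0.02,0,0,0,1],
  [0,0,-0.01,0,0,0,1],
  [0,0,0,0,0,0,1],
  [0,0,0,0,0,0,1],
])

```text
time_s: 13.23
ee_pos: [0.4542, 0.3038, 0.2518]
eef_rot: [3.141, 0.001, 0.013]
force: [0.8, -0.4, -2.6]
grip_width: 0.0293
grip_force: 55.0
```

```bash
python3 - <<'E'
from h import *
import pickle
np.set_printoptions(precision=4,suppress=True)
o=ctrl.get_obs();print(o['time_s'],o['ee_pos'],o['eef_rot'],o['qpos'],o['grip_width'])
i,m=cam('wrist'); pickle.dump((m,o),open('w7.pkl','wb'));cv2.imwrite('pics/w7.png',i)
s=cam('scene')[0];cv2.imwrite('pics/s7.png',s)
t=o['ee_pos']-[0,0,.088]; pw=proj(m,t)[0].astype(int); ms=pickle.load(open('scene.pkl','rb')); ps=proj(ms,t)[0].astype(int); print(pw,ps)
def crop(im,p,r,f):
    x0=np.clip(p[0]-r,0,640-2*r);y0=np.clip(p[1]-r,0,400-2*r); print(x0,y0); return cv2.resize(im[y0:y0+2*r,x0:x0+2*r],(400,400),interpolation=2)
cv2.imwrite('pics/c7.png',np.hstack([crop(i,pw,60,0),crop(s,ps,35,0)]))
E
```

```text
13.2333 [0.4542 0.3038 0.2518] [3.1413 0.0005 0.0128] [0.5225 0.2607 1.4632 0.     1.4183 2.0805] 0.029346410415232775
[315 203] [455 201]
255 143
420 166
```

View pics/c7.png

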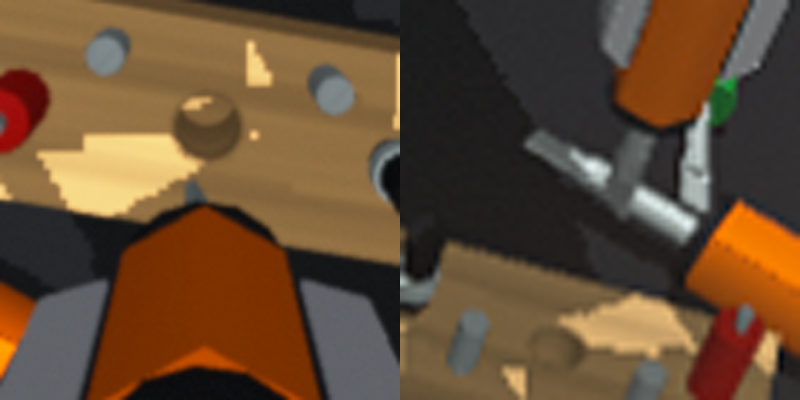

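Wrist crop: the blade tip just peeks out past the collar at (195,190), slanting to the upper left. The socket mouth is empty at (207,125). Resolving the blade angle numerically.

```bash
python3 - <<'E'
from h import *
import pickle
i=cv2.imread('pics/w7.png');h=cv2.cvtColor(i,cv2.COLOR_BGR2HSV)
print('cols 306..323');
for r in range(193,208): print(r,' '.join('%3d/%3d'%(h[r,c,1],h[r,c,2]) for c in range(306,324)))
m,o=pickle.load(open('w7.pkl','rb')); t=o['ee_pos']-[0,0,.088]; y=o['eef_rot'][2]
tx=np.array([np.cos(y),np.sin(y),0]);ty=np.array([np.sin(y),-np.cos(y),0])
for phi in (30,90,150):
    b=np.cos(np.radians(phi))*tx+np.sin(np.radians(phi))*ty
    print(phi,proj(m,[t+.007*b,t-.007*b]).round(1).tolist())
E
```

```text
cols 306..323
193 121/241 122/241 121/242 121/242 120/242 121/242 121/242 124/238 137/196 138/152 137/143 139/141 136/142 137/143 137/145 140/144 137/145 137/145
194 124/239 122/240 121/240 122/241 123/240 131/228 133/218 133/213 138/172 138/142 137/138 139/139 138/140 138/139 139/141 139/143 139/143 138/142
195 125/238 124/237 124/237 125/238 126/235 136/193 138/152 137/145 136/141 136/135 139/136 137/136 139/136 138/137 139/136 139/138 139/138 138/139
196 126/234 132/222 135/212 134/211 136/207 130/161 117/126 117/122 132/129 136/133 136/135 138/135 139/134 138/135 137/136 138/135 136/135 138/135
197 134/205 138/170 140/146 137/143 128/136  85/111  53/ 97  59/ 95 117/120 135/132 138/133 137/132 138/135 138/133 138/133 134/133 137/134 137/134
198 139/147 138/135 136/131 134/129 101/114  31/ 91  12/ 82  10/ 80  89/106 125/124 137/130 138/131 137/132 136/131 138/131 139/132 139/132 139/132
199 138/139 139/134 136/133 132/131  82/106   9/ 84  22/ 82  16/ 79  36/ 86 102/110 128/126 137/130 138/131 139/130 136/131 136/131 138/131 138/131
200 136/139 138/137 137/138 132/135  81/107   6/ 8
[... 542 characters left out ...]
204 137/141 139/125 135/117 133/107  97/ 66   7/ 36  27/ 28  26/ 20  92/ 25 145/ 44 179/ 57 162/ 55 135/ 49 125/ 55 135/ 72 129/ 81 138/ 94 138/102
205 137/106 131/ 80 123/ 60 113/ 43  58/ 22  27/ 19  98/ 26 181/ 45 229/ 70 246/ 89 242/101 241/ 91 215/ 63 165/ 37 114/ 29  94/ 27  97/ 29  90/ 31
206 109/ 35  96/ 24  26/ 20  43/ 18 112/ 25 191/ 44 212/ 71 233/ 91 255/112 255/121 255/123 255/121 253/103 231/ 85 209/ 61 150/ 34  38/ 20  32/ 16
207  32/ 16  34/ 15  46/ 22 156/ 44 208/ 71 238/ 90 250/112 255/120 255/123 255/124 255/125 255/126 255/124 253/121 243/104 218/ 75 172/ 49  97/ 29
30 [[320.1, 196.2], [311.6, 210.4]]
90 [[324.3, 203.3], [307.3, 203.3]]
150 [[320.1, 210.4], [311.6, 196.2]]
```

The visible blade corner sits at pixel (312,197), against a prediction of (311.6,196.2) for blade at 150° in the tool frame; this is unambiguous. Computing the approach.

```bash
cat > scr.py <<'E'
from h import *
np.set_printoptions(precision=4,suppress=True)
yw=.0113; n=np.array([-.5*np.cos(yw),-.5*np.sin(yw),np.sqrt(.75)])
ex=np.array([np.cos(yw)*np.sqrt(.75),np.sin(yw)*np.sqrt(.75),.5]); ey=np.cross(n,ex)
F=np.array([.5541,.0142,.1294])-.0015*ex-.0008*ey
def Rt(beta):
    b=np.radians(beta); return R.from_matrix(np.c_[np.cos(b)*ex-np.sin(b)*ey,-np.sin(b)*ex-np.cos(b)*ey,-n])
def cmd(beta,h,F=F):
    o=ctrl.get_obs(); Rc=R.from_euler('xyz',o['eef_rot']); T=F+(h+.088)*n; t=o['ee_pos']+Rc.apply([0,0,.088])
    print('t',round(o['time_s'],2),'ee',o['ee_pos'],'force',o['force'],'q',o['qpos'])
    print('shift tool',Rc.inv().apply(T-o['ee_pos']),'rotvec',np.degrees((Rc.inv()*Rt(beta)).as_rotvec()))
    d=t-F; print('tip rel F (ex,ey,n) mm',np.array([d@ex,d@ey,d@n])*1e3)
E
python3 - <<'E'
from scr import *
cmd(-131,.015)
o=ctrl.get_obs(); Rc=R.from_euler('xyz',o['eef_rot']); best=min(((Rc*R.from_euler('z',a,degrees=True)).inv()*Rt(-131)).magnitude()+0*a for a in [0])
a=min(np.arange(-180,0,.1),key=lambda a:((Rc*R.from_euler('z',a,degrees=True)).inv()*Rt(-131)).magnitude())
print('yaw first',a,'then tilt rotvec',np.degrees(((Rc*R.from_euler('z',a,degrees=True)).inv()*Rt(-131)).as_rotvec()))
E
```

```text
t 13.33 ee [0.4539 0.3037 0.2508] force [ 0.3635  0.279  -1.9808] q [0.5225 0.2619 1.464  0.0001 1.4184 2.0805]
shift tool [0.0437 0.2914 0.0332] rotvec [ -34.2428   15.6717 -127.2355]
tip rel F (ex,ey,n) mm [-65.9057 291.2728  77.4419]
yaw first -130.9000000000028 then tilt rotvec [-22.7924 -19.7143   0.0018]
```

play_rows([
  [0.0027,0.018,0,0,0,0,1],
  [0.0054,0.0364,0,0,0,0,1],
  [0.0054,0.0364,0,0,0,0,1],
  [0.0054,0.0364,0,0,0,0,1],
  [0.0054,0.0364,0,0,0,0,1],
  [0.0054,0.0364,0,0,0,0,1],
  [0.0054,0.0364,0,0,0,0,1],
  [0.0054,0.0364,0,0,0,0,1],
  [0.0027,0.018,0,0,0,0,1],
  [0,0,0,0,0,0,1],
])

```text
time_s: 14.17
ee_pos: [0.5012, 0.0105, 0.251]
eef_rot: [3.141, 0.002, 0.009]
force: [0.2, 0.3, -1.7]
grip_width: 0.0297
grip_force: 55.0
```

play_rows([
  [0,0,0,0,0,-6.9,1],
  [0,0,0,0,0,-6.9,1],
  [0,0,0,0,0,-6.9,1],
  [0,0,0,0,0,-6.9,1],
  [0,0,0,0,0,-6.9,1],
  [0,0,0,0,0,-6.9,1],
  [0,0,0,0,0,-6.9,1],
  [0,0,0,0,0,-6.9,1],
  [0,0,0,0,0,-6.9,1],
  [0,0,0,0,0,-6.9,1],
  [0,0,0,0,0,-6.9,1],
  [0,0,0,0,0,-6.9,1],
  [0,0,0,0,0,-6.9,1],
  [0,0,0,0,0,-6.9,1],
  [0,0,0,0,0,-6.9,1],
  [0,0,0,0,0,-6.9,1],
  [0,0,0,0,0,-6.9,1],
  [0,0,0,0,0,-6.9,1],
  [0,0,0,0,0,-6.9,1],
  [0,0,0,0,0,0,1],
])

```text
time_s: 15.83
ee_pos: [0.5009, 0.0143, 0.2514]
eef_rot: [-3.14, -0.001, 2.307]
force: [-1.3, 0.2, -2.4]
grip_width: 0.0296
grip_force: 55.0
```

play_rows([
  [0,0,0,-4.56,-3.94,0,1],
  [0,0,0,-4.56,-3.94,0,1],
  [0,0,0,-4.56,-3.94,0,1],
  [0,0,0,-4.56,-3.94,0,1],
  [0,0,0,-4.56,-3.94,0,1],
  [0,0,0,0,0,0,1],
  [0,0,0,0,0,0,1],
])

```text
time_s: 16.42
ee_pos: [0.5005, 0.014, 0.2521]
eef_rot: [2.729, 0.331, 2.228]
force: [0.8, 0.5, -1.1]
grip_width: 0.0298
grip_force: 55.0
```

```bash
python3 - <<'E'
from scr import *
import pickle
cmd(-131,.012)
m=ctrl.camera_model('wrist'); print(proj(m,F), proj(m,F+.014*ex))
E
```

```text
t 16.42 ee [0.5005 0.014  0.2521] force [ 0.7957  0.5228 -1.1307] q [-0.0687 -0.1374  1.9688  0.0611  0.79   -0.8274]
shift tool [ 0.0097 -0.0132  0.033 ] rotvec [ 0.0917 -0.1827 -0.0325]
tip rel F (ex,ey,n) mm [16.328   1.5053 45.0302]
[[302.1761 182.6568]] [[313.3162 192.0922]]
```

play_rows([
  [-0.02,0,0,0,0,0,1],
  [0,0,0,0,0,0,1],
  [0,0,0,0,0,0,1],
])

```text
time_s: 16.67
ee_pos: [0.5136, -0.0015, 0.259]
eef_rot: [2.729, 0.332, 2.228]
force: [0.6, 0.4, -2.2]
grip_width: 0.0296
grip_force: 55.0
```

```bash
python3 - <<'E'
from scr import *
import pickle
o=ctrl.get_obs(); i,m=cam('wrist'); pickle.dump((m,o),open('w8.pkl','wb')); cv2.imwrite('pics/w8.png',i)
p=proj(m,F)[0].astype(int); print(p, 'tip px',proj(m,o['ee_pos']+R.from_euler('xyz',o['eef_rot']).apply([0,0,.088])))
x0,y0=p[0]-50,p[1]-37
cv2.imwrite('pics/w8c.png',cv2.resize(i[y0:y0+75,x0:x0+100],None,fx=8,fy=8,interpolation=2)); print(x0,y0)
b=blob(i,(12,120,60),(32,255,255),(p[0]-30,p[1]-30,p[0]+30,p[1]+30)); print(b[:2])
q=cv2.findNonZero(b[2]).reshape(-1,2); c,d=ray(m,q);P=c+d*(((F-c)@n)/(d@n))[:,None]; u=np.c_[(P-F)@ex,(P-F)@ey]*1e3
print('brass on face: circle',cv2.minEnclosingCircle(u.astype(np.float32)),u.min(0),u.max(0))
E
```

```text
[301 160] tip px [[316.3023 204.2839]]
251 123
(array([302.4924, 160.4914]), (288, 146, 30, 31))
brass on face: circle ((1.6407912969589233, 0.6266835927963257), 14.44807243347168) [-12.7152 -13.1334] [15.1948 14.6851]
```

View pics/w8c.png

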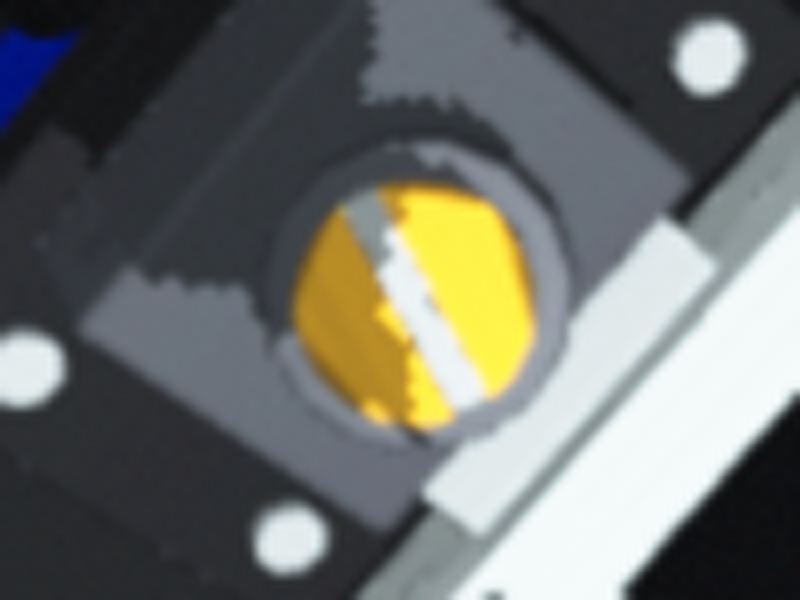

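The crop shows the brass head centred near (415,305). The slot runs from (360,195) to (470,405) through the centre, so my F needs about +1.4 mm in ex and +0.7 mm in ey. Refining the slot angle.

```bash
sed -i 's/^F=.*/F=np.array([.5541,.0142,.1294])-.0001*ex-.0001*ey/' scr.py; python3 - <<'E'
from scr import *
import pickle
m,o=pickle.load(open('w8.pkl','rb')); i=cv2.imread('pics/w8.png')
h=cv2.cvtColor(i,cv2.COLOR_BGR2HSV)
k=np.zeros(i.shape[:2],np.uint8); cv2.circle(k,(302,160),14,1,-1); k[(h[...,1]>90)]=0
nl,lab,st,ce=cv2.connectedComponentsWithStats(k); j=1+np.argmax(st[1:,4]); q=cv2.findNonZero((lab==j).astype(np.uint8)).reshape(-1,2)
for zz in (0,-.006):
    G=F+zz*n; c,d=ray(m,q);P=c+d*(((G-c)@n)/(d@n))[:,None]; u=np.c_[(P-G)@ex,(P-G)@ey]*1e3
    l=cv2.fitLine(u.astype(np.float32),cv2.DIST_HUBER,0,.01,.01).ravel(); print(st[j],np.degrees(np.arctan2(l[1],l[0])),'normal offset mm',l[2]*-l[1]+l[3]*l[0])
cmd(-131,.010)
E
```

```text
[294 147  17  27 141] -20.770458 normal offset mm -0.21253969
[294 147  17  27 141] -20.768812 normal offset mm -0.7701287
t 16.72 ee [ 0.5132 -0.0012  0.2587] force [ 0.2459  0.1097 -1.8958] q [-0.1065 -0.1123  1.9314  0.086   0.8044 -0.8781]
shift tool [ 0.0302 -0.0123  0.0346] rotvec [ 0.1056 -0.1484  0.0379]
tip rel F (ex,ey,n) mm [ 29.128  -14.5646  44.5078]
```

play_rows([
  [0.015,-0.006,0,0,0,0,1],
  [0.0152,-0.0063,0,0,0,0,1],
  [0,0,0.018,0,0,0,1],
  [0,0,0.0166,0,0,0.5,1],
  [0,0,0,0,0,0,1],
  [0,0,0,0,0,0,1],
])

```text
time_s: 17.22
ee_pos: [0.5046, 0.0138, 0.2139]
eef_rot: [2.727, 0.329, 2.222]
force: [-0.7, -0.5, -2.0]
grip_width: 0.0296
grip_force: 55.0
```

```bash
python3 -c "
from scr import *
cmd(-130.5,.001)"
```

```text
t 17.22 ee [0.5046 0.0138 0.2139] force [-0.7025 -0.5133 -1.9503] q [-0.0686 -0.0871  2.0167  0.0681  0.6917 -0.8308]
shift tool [-0.0006  0.0002  0.009 ] rotvec [ 0.1091 -0.1724  0.13  ]
tip rel F (ex,ey,n) mm [-0.5884  0.5673  9.9792]
```

play_rows([
  [-0.0006,0.0002,0.004,0,0,0,1],
  [0,0,0.004,0,0,0,1],
  [0,0,0.001,0,0,0,1],
  [0,0,0.001,0,0,0,1],
  [0,0,0,0,0,0,1],
])

```text
time_s: 17.63
ee_pos: [0.5104, 0.0132, 0.2061]
eef_rot: [2.725, 0.331, 2.221]
force: [0.5, 0.6, -1.5]
grip_width: 0.0298
grip_force: 55.0
```

play_rows([
  [0,0,0.001,0,0,0,1],
  [0,0,0.001,0,0,0,1],
  [0,0,0,0,0,0,1],
])

```text
time_s: 17.88
ee_pos: [0.5114, 0.0132, 0.2043]
eef_rot: [2.725, 0.331, 2.222]
force: [0.5, -0.3, -2.2]
grip_width: 0.0296
grip_force: 55.0
```

```bash
python3 -c "
from scr import *
cmd(-130.5,-.006); print(ctrl.get_obs()['moment'])"
```

```text
t 17.88 ee [0.5114 0.0132 0.2043] force [ 0.4749 -0.2855 -2.2417] q [-0.0687 -0.0597  2.0162  0.0703  0.662  -0.8339]
shift tool [ 0.0007 -0.0002  0.0043] rotvec [ 0.2144 -0.0511  0.1338]
tip rel F (ex,ey,n) mm [ 0.7496 -0.117  -1.7401]
[-0.003   0.3234 -0.0262]
```

play_rows([
  [0.0004,0,0.001,0,0,0,1],
  [0,0,0.001,0,0,0,1],
  [0,0,0,0,0,0,1],
])

```text
time_s: 18.13
ee_pos: [0.5121, 0.0136, 0.2027]
eef_rot: [2.725, 0.331, 2.222]
force: [-3.3, -0.4, 2.4]
grip_width: 0.0299
grip_force: 55.0
```

play_rows([
  [0,0,0.0007,0,0,0,1],
  [0,0,0.0007,0,0,0,1],
  [0,0,0,0,0,0,1],
])

```text
time_s: 18.38
ee_pos: [0.5127, 0.0135, 0.2024]
eef_rot: [2.725, 0.331, 2.222]
force: [-18.1, -0.8, 17.3]
grip_width: 0.03
grip_force: 55.0
```

```bash
python3 -c "
from scr import *
cmd(-130.5,-.006); print(ctrl.get_obs()['moment'])"
```

```text
t 18.38 ee [0.5127 0.0135 0.2024] force [-18.077   -0.8425  17.3204] q [-0.0676 -0.0543  2.0162  0.0699  0.6561 -0.8332]
shift tool [ 0.0005 -0.0005  0.0019] rotvec [ 0.2303 -0.0302  0.1527]
tip rel F (ex,ey,n) mm [ 0.9315  0.1691 -4.0857]
[-0.1917  2.0357 -0.0235]
```

play_rows([
  [0,0,-0.0008,0,0,0,1],
  [0,0,0,0,0,0,1],
  [0,0,0,0,0,4,1],
  [0,0,0,0,0,4,1],
  [0,0,0,0,0,0,1],
])

```text
time_s: 18.8
ee_pos: [0.5127, 0.0135, 0.2028]
eef_rot: [2.683, 0.271, 2.085]
force: [-6.1, -1.0, 6.3]
grip_width: 0.0298
grip_force: 55.0
```

```bash
cat >> scr.py <<'E'
def st():
    o=ctrl.get_obs(); f,mo=o['force'],o['moment']; Rc=R.from_euler('xyz',o['eef_rot']); t=o['ee_pos']+Rc.apply([0,0,.088]); d=t-F
    x=Rc.apply([1,0,0]); beta=np.degrees(np.arctan2(-x@ey,x@ex))
    print('t',round(o['time_s'],2),'F ex,ey,n',np.array([f@ex,f@ey,f@n]).round(1),'M n',round(mo@n,3),'M',mo.round(2),'tip',(np.array([d@ex,d@ey,d@n])*1e3).round(2),'beta',beta.round(1),'q6',o['qpos'][5].round(2),'w',o['grip_width'].round(4))
E
python3 -c "
from scr import *
st()"
```

```text
Traceback (most recent call last):
  File "scr.py", line 16, in st
    print('t',round(o['time_s'],2),'F ex,ey,n',np.array([f@ex,f@ey,f@n]).round(1),'M n',round(mo@n,3),'M',mo.round(2),'tip',(np.array([d@ex,d@ey,d@n])*1e3).round(2),'beta',beta.round(1),'q6',o['qpos'][5].round(2),'w',o['grip_width'].round(4))
                                                                                                                                                                                                                         ^^^^^^^^^^^^^^^^^^^^^
AttributeError: 'float' object has no attribute 'round'
```

```bash
sed -i "s/o\['grip_width'\].round(4)/round(o['grip_width'],4)/" scr.py
python3 -c "
from scr import *
st()"
```

```text
t 18.8 F ex,ey,n [-2.1 -0.9  8.5] M n 0.124 M [-0.07  0.54  0.1 ] tip [ 1.29  0.18 -3.69] beta -122.4 q6 -0.69 w 0.0298
```

play_rows([
  [0,0,0,0,0,4,1],
  [0,0,0,0,0,4,1],
  [0,0,0,0,0,0,1],
])

```text
time_s: 19.05
ee_pos: [0.5125, 0.0133, 0.2027]
eef_rot: [2.654, 0.207, 1.957]
force: [-8.6, -1.8, 7.9]
grip_width: 0.0295
grip_force: 55.0
```

```bash
python3 -c "
from scr import *
st()"
```

```text
t 19.05 F ex,ey,n [-3.5 -1.7 11.1] M n 0.094 M [-0.6   0.98 -0.23] tip [ 0.96 -0.09 -3.74] beta -114.4 q6 -0.55 w 0.0295
```

Moment ≈ 0.1 N·m against the turn, with no slip: the blade is in the slot and driving the screw. I'll estimate the initial reading from the jaw in picture w4.

```bash
python3 - <<'E'
from scr import *
import pickle
m,o=pickle.load(open('w4.pkl','rb')); g=cv2.cvtColor(cv2.imread('pics/w4.png'),cv2.COLOR_BGR2GRAY).astype(float)
print(np.median(g[104:136,292:340],axis=1)); 
print(g[104:136,322])
C=np.array([.6576,.0150,0]);e=np.array([np.cos(.0113),np.sin(.0113),0])
for r in (109.5,110,111,112,113,114,115): print(r,[round(float((onz(m,[[316,r]],z)[0]-C)@e*1e3),1) for z in (.09,.099,.1)])
E
```

```text
[250.  251.  252.  252.  251.  238.  116.5  36.   25.5  45.5 122.  123.
 125.  124.  122.  122.  121.  121.  121.  121.  120.  119.  118.  118.
 121.5 121.  109.   71.   51.   52.   53.5  54. ]
[251. 251. 252. 252. 251. 238. 120.  48.  39.  83. 220. 143. 125. 124.
 123. 122. 122. 120. 120. 122. 121. 121. 118. 119. 121. 121. 110.  73.
  52.  51.  48.  42.]
109.5 [-46.9, -47.1, -47.2]
110 [-47.4, -47.6, -47.6]
111 [-48.3, -48.5, -48.5]
112 [-49.2, -49.3, -49.3]
113 [-50.1, -50.2, -50.2]
114 [-51.0, -51.1, -51.1]
115 [-51.9, -52.0, -52.0]
```

play_rows([
  [0,0,0,0,0,4,1],
  [0,0,0,0,0,4,1],
  [0,0,0,0,0,4,1],
  [0,0,0,0,0,4,1],
  [0,0,0,0,0,4,1],
  [0,0,0,0,0,4,1],
  [0,0,0,0,0,0,1],
])

```text
time_s: 19.63
ee_pos: [0.5124, 0.0132, 0.2026]
eef_rot: [2.615, 0.001, 1.589]
force: [-9.4, -2.7, 7.7]
grip_width: 0.0298
grip_force: 55.0
```

```bash
python3 -c "
from scr import *
st()"
```

```text
t 19.63 F ex,ey,n [-4.3 -2.6 11.4] M n 0.145 M [-0.84  1.13 -0.31] tip [ 0.85 -0.21 -3.74] beta -90.4 q6 -0.13 w 0.0298
```

play_rows([
  [0,0,0,0,0,4,1],
  [0,0,0,0,0,4,1],
  [0,0,0,0,0,4,1],
  [0,0,0,0,0,4,1],
  [0,0,0,0,0,4,1],
  [0,0,0,0,0,4,1],
  [0,0,0,0,0,4,1],
  [0,0,0,0,0,4,1],
  [0,0,0,0,0,0,1],
])

```text
time_s: 20.38
ee_pos: [0.5123, 0.0132, 0.2025]
eef_rot: [2.683, -0.268, 1.094]
force: [-10.2, -3.6, 8.6]
grip_width: 0.0296
grip_force: 55.0
```

```bash
python3 -c "
from scr import *
st()"
```

```text
t 20.38 F ex,ey,n [-4.5 -3.5 12.6] M n 0.124 M [-1.04  1.44 -0.45] tip [ 0.67 -0.25 -3.76] beta -58.4 q6 0.43 w 0.0296
```

play_rows([
  [0,0,0,0,0,4,1],
  [0,0,0,0,0,4,1],
  [0,0,0,0,0,4,1],
  [0,0,0,0,0,0,1],
])

```text
time_s: 20.72
ee_pos: [0.5122, 0.0132, 0.2025]
eef_rot: [2.745, -0.355, 0.894]
force: [-10.3, -4.1, 9.2]
grip_width: 0.0299
grip_force: 55.0
```

```bash
python3 -c "
from scr import *
st()"
```

```text
t 20.72 F ex,ey,n [-4.4 -4.  13.1] M n 0.121 M [-0.96  1.54 -0.41] tip [ 0.6  -0.24 -3.77] beta -46.4 q6 0.64 w 0.0299
```

play_rows([
  [0,0,0,0,0,4,1],
  [0,0,0,0,0,4,1],
  [0,0,0,0,0,0,1],
  [0,0,0,0,0,0,1],
])

```text
time_s: 21.05
ee_pos: [0.5122, 0.0132, 0.2024]
eef_rot: [2.796, -0.404, 0.758]
force: [-10.7, -3.7, 8.9]
grip_width: 0.03
grip_force: 55.0
```

```bash
cat > tight.py <<'E'
from scr import *
import pickle,sys
st()
i,m=cam('top'); cv2.imwrite('pics/t9.png',i); i,m=cam('scene'); cv2.imwrite('pics/s9.png',i)
C=np.array([.6576,.0150,.0]);e=np.array([np.cos(.0113),np.sin(.0113),0])
# plate far edge vs fence seen in scene: compare before placement not possible; print plate near-edge from top-view
E
python3 tight.py
```

```text
t 21.05 F ex,ey,n [-4.8 -3.6 13.1] M n 0.113 M [-0.92  1.62 -0.39] tip [ 0.51 -0.2  -3.78] beta -38.6 q6 0.77 w 0.03
```

play_rows([
  [0,0,0,0,0,-5,1],
  [0,0,-0.005,0,0,0,1],
  [0,0,-0.015,0,0,0,1],
  [0,0,-0.02,0,0,0,1],
  [0,0,-0.01,0,0,0,1],
  [-0.03,0,0,0,0,0,1],
  [0,0,0,0,0,0,1],
  [0,0,0,0,0,0,1],
])

```text
time_s: 21.82
ee_pos: [0.4685, -0.0083, 0.2343]
eef_rot: [2.763, -0.374, 0.844]
force: [-0.1, 0.2, -0.7]
grip_width: 0.0298
grip_force: 55.0
```

```bash
cat > slot.py <<'E'
from scr import *
import pickle
st(); o=ctrl.get_obs(); i,m=cam('wrist'); pickle.dump((m,o),open('w9.pkl','wb')); cv2.imwrite('pics/w9.png',i)
p=proj(m,F)[0]; h=cv2.cvtColor(i,cv2.COLOR_BGR2HSV); x,y=p.astype(int); print('F px',p)
b=blob(i,(12,120,60),(32,255,255),(x-30,max(0,y-30),x+30,y+30))
q=cv2.findNonZero(b[2]).reshape(-1,2); c,d=ray(m,q);P=c+d*(((F-c)@n)/(d@n))[:,None]; u=np.c_[(P-F)@ex,(P-F)@ey]*1e3
print('brass',cv2.minEnclosingCircle(u.astype(np.float32)),u.min(0),u.max(0))
k=np.zeros(i.shape[:2],np.uint8); hull=cv2.convexHull(q); cv2.fillConvexPoly(k,hull,1); k[b[2]>0]=0
nl,lab,s,ce=cv2.connectedComponentsWithStats(k); j=1+np.argmax(s[1:,4]); q=cv2.findNonZero((lab==j).astype(np.uint8)).reshape(-1,2)
c,d=ray(m,q);P=c+d*(((F-c)@n)/(d@n))[:,None]; u=np.c_[(P-F)@ex,(P-F)@ey]*1e3
l=cv2.fitLine(u.astype(np.float32),cv2.DIST_HUBER,0,.01,.01).ravel(); print(s[j],'slot angle',np.degrees(np.arctan2(l[1],l[0])),'off',l[2]*-l[1]+l[3]*l[0],'len',np.ptp(u@l[:2]))
# profile along seat x through jaw at z=.0995, y offset +-15 mm
C=np.array([.6576,.0150,.0]);e=np.array([np.cos(.0113),np.sin(.0113),0]);f=np.array([-e[1],e[0],0])
g=cv2.cvtColor(i,cv2.COLOR_BGR2GRAY)
for yy in (-18,0,18):
    xs=np.arange(-60,-38,1.); P=[C+e*a/1e3+f*yy/1e3+[0,0,.0995] for a in xs]; uv=proj(m,P).astype(np.float32)
    print(yy,list(zip(xs.astype(int).tolist(),cv2.remap(g,uv[:,0].copy(),uv[:,1].copy(),1).ravel().tolist())))
E
python3 slot.py
```

```text
t 21.82 F ex,ey,n [-0.5  0.2 -0.5] M n 0.045 M [-0.06  0.33  0.02] tip [-21.59 -21.24  45.75] beta -43.5 q6 0.6 w 0.0298
F px [315.5435 160.0118]
brass ((-0.5966260433197021, -0.14429916441440582), 14.328963279724121) [-14.443  -13.7339] [13.5441 13.6882]
[304 148  23  26 149] slot angle 84.53217 off 0.39470208 len 27.58494409679012
-18 [(-60, 225), (-59, 226), (-58, 226), (-57, 224), (-56, 223), (-55, 224), (-54, 225), (-53, 225), (-52, 225), (-51, 224), (-50, 225), (-49, 226), (-48, 227), (-47, 226), (-46, 215), (-45, 219), (-44, 237), (-43, 243), (-42, 244), (-41, 244), (-40, 243), (-39, 243)]
0 [(-60, 224), (-59, 225), (-58, 225), (-57, 222), (-56, 221), (-55, 223), (-54, 224), (-53, 224), (-52, 224), (-51, 223), (-50, 224), (-49, 225), (-48, 226), (-47, 220), (-46, 208), (-45, 212), (-44, 234), (-43, 242), (-42, 244), (-41, 243), (-40, 242), (-39, 243)]
18 [(-60, 223), (-59, 225), (-58, 224), (-57, 222), (-56, 220), (-55, 221), (-54, 223), (-53, 223), (-52, 223), (-51, 223), (-50, 223), (-49, 224), (-48, 225), (-47, 221), (-46, 207), (-45, 218), (-44, 236), (-43, 242), (-42, 244), (-41, 244), (-40, 243), (-39, 243)]
```

Slot turned 75° (1.31 rad), so the reading is ≈1.7, and the jaw meets the plate. That is marginal, so I'll re-insert and give it ~10° more.

```bash
python3 -c "
from scr import *
cmd(-52,.010)"
```

```text
t 21.87 ee [ 0.469  -0.008   0.2346] force [ 0.4425  0.0694 -1.6737] q [-0.1408 -0.2031  2.0662  0.1145  0.7606  0.596 ]
shift tool [ 0.0298 -0.0007  0.0359] rotvec [ 0.0208 -0.2222 -8.4584]
tip rel F (ex,ey,n) mm [-20.9711 -20.8955  45.7421]
```

play_rows([
  [0.0149,-0.0003,0,0,0,0,1],
  [0.0149,-0.0004,0,0,0,0,1],
  [0,0,0.018,0,0,-4.2,1],
  [0,0,0.018,0,0,-4.2,1],
  [0,0,0,0,0,0,1],
  [0,0,0.006,0,0,0,1],
  [0,0,0.003,0,0,0,1],
  [0,0,0.001,0,0,0,1],
  [0,0,0,0,0,0,1],
])

```text
time_s: 22.62
ee_pos: [0.51, 0.0138, 0.2056]
eef_rot: [2.714, -0.317, 0.988]
force: [0.1, 0.1, -2.0]
grip_width: 0.0297
grip_force: 55.0
```

```bash
python3 -c "
from scr import *
st()"
```

```text
t 22.62 F ex,ey,n [-0.9  0.1 -1.8] M n 0.034 M [-0.01  0.31  0.03] tip [0.2  0.51 0.02] beta -52.0 q6 0.54 w 0.0297
```

play_rows([
  [0,0,0.001,0,0,0,1],
  [0,0,0.001,0,0,0,1],
  [0,0,0,0,0,0,1],
])

```text
time_s: 22.87
ee_pos: [0.5109, 0.0138, 0.2036]
eef_rot: [2.714, -0.316, 0.989]
force: [0.7, 0.7, -1.4]
grip_width: 0.0298
grip_force: 55.0
```

```bash
python3 -c "
from scr import *
st()"
```

```text
t 22.87 F ex,ey,n [-0.1  0.7 -1.6] M n 0.025 M [-0.06  0.33 -0.  ] tip [ 0.03  0.5  -2.14] beta -52.0 q6 0.54 w 0.0298
```

play_rows([
  [0,0,0.001,0,0,0,1],
  [0,0,0.0003,0,0,0,1],
  [0,0,0,0,0,4,1],
  [0,0,0,0,0,4,1],
  [0,0,0,0,0,4,1],
  [0,0,0,0,0,4,1],
  [0,0,0,0,0,0,1],
])

```text
time_s: 23.45
ee_pos: [0.5117, 0.0138, 0.2026]
eef_rot: [2.815, -0.421, 0.708]
force: [0.7, 0.2, -0.5]
grip_width: 0.0295
grip_force: 55.0
```

```bash
python3 -c "
from scr import *
st()"
```

```text
t 23.45 F ex,ey,n [ 0.4  0.2 -0.8] M n 0.105 M [-0.36  0.13 -0.09] tip [ 0.29  0.42 -3.43] beta -35.9 q6 0.82 w 0.0295
```

play_rows([
  [0,0,0,0,0,3,1],
  [0,0,0,0,0,3,1],
  [0,0,0,0,0,1.5,1],
  [0,0,0,0,0,0,1],
  [0,0,0,0,0,0,1],
])

```text
time_s: 23.87
ee_pos: [0.5117, 0.0138, 0.2026]
eef_rot: [2.872, -0.458, 0.576]
force: [0.5, -1.1, 1.2]
grip_width: 0.0294
grip_force: 55.0
```

```bash
python3 -c "
from scr import *
st()"
```

```text
t 23.87 F ex,ey,n [ 1.  -1.1  0.8] M n 0.2 M [-0.61 -0.08 -0.12] tip [ 0.26  0.41 -3.46] beta -28.7 q6 0.95 w 0.0294
```

play_rows([
  [0,0,0,0,0,-6,1],
  [0,0,-0.005,0,0,0,1],
  [0,0,-0.015,0,0,0,1],
  [0,0,-0.02,0,0,0,1],
  [0,0,-0.01,0,0,0,1],
  [-0.03,0,0,0,0,0,1],
  [0,0,0,0,0,0,1],
  [0,0,0,0,0,0,1],
])

```text
time_s: 24.53
ee_pos: [0.4647, -0.0042, 0.233]
eef_rot: [2.827, -0.428, 0.682]
force: [0.8, 0.1, -1.0]
grip_width: 0.0301
grip_force: 55.0
```

```bash
python3 slot.py | head -4; python3 - <<'E'
from h import *
o=ctrl.get_obs(); Rc=R.from_euler('xyz',o['eef_rot']); z=Rc.apply([0,0,1])
ax=np.cross(z,[0,0,-1]); ax=ax/np.linalg.norm(ax)*np.arccos(-z[2]); rv=np.degrees(Rc.inv().apply(ax)); print('untilt rotvec',rv)
Rn=Rc*R.from_rotvec(rv,degrees=True); print('then eul',Rn.as_euler('xyz'),'shift in that frame to socket above',Rn.inv().apply(np.array([.4545,.303,.26])-o['ee_pos']))
E
```

```text
t 24.53 F ex,ey,n [ 0.2  0.1 -1.3] M n 0.027 M [-0.02  0.29  0.02] tip [-25.45 -17.02  46.53] beta -34.4 q6 0.77 w 0.0301
F px [316.5053 159.5188]
brass ((-0.725750207901001, -0.1751723289489746), 14.475550651550293) [-14.3444 -14.2798] [13.5933 13.8835]
[305 148  24  25 149] slot angle 77.246346 off 0.34995198 len 27.393695505429534
untilt rotvec [ 1.69396048e+01 -2.49476458e+01  1.47722685e-17]
then eul [3.14159265e+00 2.22044605e-16 6.13335953e-01] shift in that frame to socket above [ 0.16776931 -0.25722598 -0.02662445]
```

Slot now at 82° total (≈1.44 rad), so reading ≈1.8 with the turning moment risen to 0.2 N·m: firm. Returning the driver.

play_rows([
  [0,0,-0.02,0,0,0,1],
  [0,0,0,3.39,-4.99,0,1],
  [0,0,0,3.39,-4.99,0,1],
  [0,0,0,3.39,-4.99,0,1],
  [0,0,0,3.39,-4.99,0,1],
  [0,0,0,3.39,-4.99,0,1],
  [0.0093,-0.0143,-0.002,0,0,0,1],
  [0.0186,-0.0286,-0.002,0,0,0,1],
  [0.0186,-0.0286,-0.002,0,0,0,1],
  [0.0186,-0.0286,-0.002,0,0,0,1],
  [0.0186,-0.0286,-0.002,0,0,0,1],
  [0.0186,-0.0286,0,0,0,0,1],
  [0.0186,-0.0286,0,0,0,0,1],
  [0.0186,-0.0286,0,0,0,0,1],
  [0.0186,-0.0286,0,0,0,0,1],
  [0.0093,-0.0143,0,0,0,0,1],
  [0,0,0,0,0,0,1],
  [0,0,0,0,0,0,1],
])

```text
time_s: 26.08
ee_pos: [0.4435, 0.3039, 0.2598]
eef_rot: [3.141, 0.001, 0.616]
force: [0.3, -0.9, -1.6]
grip_width: 0.0296
grip_force: 55.0
```

```bash
python3 - <<'E'
from h import *
import pickle
np.set_printoptions(precision=4,suppress=True)
m,o=pickle.load(open('w7.pkl','rb')); print('hole w7',onz(m,[[317.1,180.5]],.07))
o=ctrl.get_obs(); Rc=R.from_euler('xyz',o['eef_rot']);t=o['ee_pos']+Rc.apply([0,0,.088]); print('tip',t,'axis',Rc.apply([0,0,1]),'q',o['qpos'])
delta([.4545,.3035,.2],np.radians(.7))
E
```

```text
hole w7 [[0.4558 0.3023 0.07  ]]
tip [0.4434 0.3038 0.1718] axis [-0.0009 -0.001  -1.    ] q [ 0.5329  0.2364  1.4749 -0.0004  1.4315  1.4875]
ee [0.4435 0.3039 0.2598] [3.1413 0.0013 0.6162] tool shift [0.0088 0.0067 0.0598] turn z deg 34.61
```

play_rows([
  [0.0093,0.0069,0,0,0,0,1],
  [0,0,0,0,0,6.9,1],
  [0,0,0,0,0,6.9,1],
  [0,0,0,0,0,6.9,1],
  [0,0,0,0,0,6.9,1],
  [0,0,0,0,0,6.9,1],
  [0,0,0.03,0,0,0,1],
  [0,0,0.03,0,0,0,1],
  [0,0,0.02,0,0,0,1],
  [0,0,0,0,0,0,1],
  [0,0,0,0,0,0,1],
])

```text
time_s: 27.0
ee_pos: [0.4553, 0.3019, 0.1805]
eef_rot: [3.141, 0.001, 0.012]
force: [-0.0, 0.8, -1.0]
grip_width: 0.0295
grip_force: 55.0
```

```bash
python3 - <<'E'
from h import *
delta([.455,.303,.097],np.radians(.7))
o=ctrl.get_obs(); i,m=cam('wrist'); cv2.imwrite('pics/w10.png',i); print(o['force'], proj(m,[.455,.303,.07]),proj(m,o['ee_pos']-[0,0,.088]))
h=cv2.cvtColor(i,cv2.COLOR_BGR2HSV)
for r in range(150,206,3): print(r,' '.join('%3d'%h[r,c,2] for c in range(290,345,3)))
E
```

```text
ee [0.4553 0.3019 0.1805] [3.1406e+00 1.2000e-03 1.1600e-02] tool shift [-0.0002 -0.0012  0.0835] turn z deg -0.04
[-0.03797472  0.77572108 -0.97656858] [[314.46240063 197.28140024]] [[315.76343164 203.26556017]]
150 113 113 113 112 115 117 116 111  92  72  52  36  32  30  30  30  29  30  31
153 149 132 115 112 111 112 114 111 112 112 116 117 114 110  90  71  46  32  32
156 183 183 183 182 181 159 143 125 114 112 110 112 112 110 111 114 115 116 113
159 182 182 181 182 182 183 183 184 183 181 174 158 141 122 112 110 110 112 110
162 178 179 180 180 181 184 183 182 183 181 182 182 182 182 182 178 167 153 137
165 176 176 174 175 175 177 178 180 181 182 182 184 183 182 183 182 182 182 181
168 180 177 176 176 175 175 175 175 176 176 176 178 179 180 182 181 181 183 182
171 173 176 178 179 179 177 177 176 175 175 174 173 175 174 176 175 177 179 179
174 164 163 163 164 167 171 173 176 178 177 178 177 176 176 174 175 192 230 175
177 160 162 163 164 164 163 163 162 164 164 167 168 171 174 176 177 194 247 179
180 161 159 158 157 159 159 160 161 162 163 163 161 160 160 162 164 222 253 186
183 174 170 168 166 162 162 160 157 150 152 158 159 160 160 160 161 242 251 250
186 184 185 184 181 179 174 147 153 153 150 143 150 160 159 157 159 240 250 250
189 180 181 182 183 182 140 155 161 162 161 160 126 160 170 167 166 171 174 173
192 181 179 179 180 162 105 103 134 150 147 125 102 129 180 182 180 176 174 172
195 181 183 181 182 152 106 104 107 106 107 105 105 104 171 179 179 181 181 180
198 181 179 179 180 150 109 109  99 101 109 107 115 102 171 178 179 178 177 179
201 181 183 184 182 166 105 118 103  98 113 121 111 123 174 178 177 177 177 177
204 176 178 176 239 182 133  89  51  35  65  60  74 140 177 178 178 177 178 177
```

Numerically, the hole spans columns 302–328 with its top at row 184, so its centre is (315,198), as predicted. Lowering.

play_rows([
  [-0.0002,-0.0011,0.01,0,0,0,1],
  [0,0,0.02,0,0,0,1],
  [0,0,0.02,0,0,0,1],
  [0,0,0.015,0,0,0,1],
  [0,0,0.01,0,0,0,1],
  [0,0,0.004,0,0,0,1],
  [0,0,0.002,0,0,0,1],
  [0,0,0,0,0,0,1],
])

```text
time_s: 27.72
ee_pos: [0.4552, 0.3038, 0.0998]
eef_rot: [-3.141, -0.0, 0.013]
force: [0.6, 0.0, -2.0]
grip_width: 0.0295
grip_force: 55.0
```

play_rows([
  [0,0,0.001,0,0,0,1],
  [0,0,0.001,0,0,0,1],
  [0,0,0,0,0,0,1],
])

```text
time_s: 27.97
ee_pos: [0.455, 0.3037, 0.0977]
eef_rot: [-3.142, -0.0, 0.013]
force: [-0.7, -0.0, -1.5]
grip_width: 0.0298
grip_force: 55.0
```

play_rows([
  [0,0,0.0008,0,0,0,1],
  [0,0,0.0008,0,0,0,1],
  [0,0,0,0,0,0,1],
])

```text
time_s: 28.22
ee_pos: [0.455, 0.3037, 0.096]
eef_rot: [3.142, 0.0, 0.013]
force: [-0.7, -0.3, 1.6]
grip_width: 0.0296
grip_force: 55.0
```

play_rows([
  [0,0,0.0007,0,0,0,1],
  [0,0,0,0,0,0,1],
])

```text
time_s: 28.38
ee_pos: [0.455, 0.3037, 0.096]
eef_rot: [3.142, -0.0, 0.013]
force: [-4.3, -2.8, 9.8]
grip_width: 0.0298
grip_force: 55.0
```

play_rows([
  [0,0,-0.0006,0,0,0,1],
  [0,0,0,0,0,0,0],
  [0,0,0,0,0,0,0],
  [0,0,0,0,0,0,0],
  [0,0,0,0,0,0,0],
  [0,0,0,0,0,0,0],
  [0,0,-0.015,0,0,0,0],
  [0,0,-0.03,0,0,0,0],
  [0,0,-0.035,0,0,0,0],
  [0,0,-0.035,0,0,0,0],
  [0,0,-0.035,0,0,0,0],
  [-0.03,0,0,0,0,0,0],
  [-0.02,0,0,0,0,0,0],
  [0,0,0,0,0,0,0],
  [0,0,0,0,0,0,0],
])

```text
time_s: 29.63
ee_pos: [0.4046, 0.3032, 0.2461]
eef_rot: [-3.141, -0.0, 0.014]
force: [-0.5, -0.1, -0.2]
grip_width: 0.0469
grip_force: 0.0
```

```bash
python3 - <<'E'
from h import *
import pickle
np.set_printoptions(precision=4,suppress=True)
o=ctrl.get_obs(); print(o['time_s'],o['ee_pos'],o['force'],o['grip_width'])
i,m=cam('wrist'); s,ms=cam('scene'); t,mt=cam('top')
lo,hi=(3,200,90),(16,255,255)
b=blob(s,lo,hi,(435,195,470,225)); b0=blob(cv2.imread('pics/scene0.png'),lo,hi,(435,195,470,225)); print('driver scene now/before',b[:2],b0[:2])
p=proj(m,[.4547,.303,.146])[0].astype(int); w=blob(i,(2,215,70),(14,255,255),(p[0]-28,p[1]-28,p[0]+28,p[1]+28)); print(p,w[:2],onz(m,[w[0]],.13))
d=cv2.absdiff(s,cv2.imread('pics/scene0.png')).max(2)
for n,(x0,y0,x1,y1) in dict(big=(430,140,475,195),bottle=(185,133,220,183),ring=(264,172,294,202),gray=(300,173,338,208),white=(355,187,388,213),dish=(430,258,460,285),block=(403,205,490,263)).items(): print(n,(d[y0:y1,x0:x1]>60).mean().round(3))
# plate in top view
h=cv2.cvtColor(t,cv2.COLOR_BGR2HSV); wm=((h[...,2]>120)&(h[...,1]<60)).astype(np.uint8); wm=cv2.morphologyEx(wm,cv2.MORPH_CLOSE,np.ones((19,19)))
k=wm[:,:];print('plate top',rectz(mt,wm,(295,112,348,139),.10))
E
```

```text
29.6333 [0.4046 0.3032 0.2461] [-0.51   -0.1117 -0.1804] 0.04691739022721323
driver scene now/before (array([452.0691, 213.4133]), (442, 201, 20, 24)) (array([451.9477, 213.0665]), (442, 201, 21, 24))
[316 140] (array([316.0446, 140.5433]), (299, 120, 35, 42)) [[0.454  0.3037 0.13  ]]
big 0.353
bottle 0.039
ring 0.0
gray 0.0
white 0.0
dish 0.0
block 0.205
plate top ((0.6491342782974243, 0.015105612576007843), (0.07597354799509048, 0.1260126829147339), 1.50862717628479)
```

play_rows([
  [0.0158,0.0365,0,0,0,0,0],
  [0.0158,0.0365,0,0,0,0,0],
  [0.0158,0.0365,0,0,0,0,0],
  [0.0158,0.0365,0,0,0,0,0],
  [0.0158,0.0365,0,0,0,0,0],
  [0.0158,0.0365,0,0,0,0,0],
  [0.0158,0.0365,0,0,0,0,0],
  [0.0158,0.0365,0,0,0,0,0],
  [0,0,0,0,0,0,0],
  [0,0,0,0,0,0,0],
])

```text
time_s: 30.62
ee_pos: [0.5356, 0.0107, 0.2447]
eef_rot: [3.141, 0.002, 0.009]
force: [-0.2, 0.4, -0.2]
grip_width: 0.0473
grip_force: 0.0
```

```bash
python3 - <<'E'
from scr import *
i,m=cam('wrist'); cv2.imwrite('pics/w11.png',i); g=cv2.GaussianBlur(cv2.cvtColor(i,cv2.COLOR_BGR2GRAY),(3,3),0).astype(float)
C=np.array([.6576,.0150,.0]);e=np.array([np.cos(.0113),np.sin(.0113),0]);f=np.array([-e[1],e[0],0])
def prof(p0,dr,rng,z):
    P=[C+p0+dr*a/1e3+[0,0,z] for a in rng]; uv=proj(m,P).astype(np.float32); return cv2.remap(g.astype(np.float32),uv[:,0].copy(),uv[:,1].copy(),1).ravel()
for x in (-30,0,25):
    a=np.arange(-66,-54,.5);b=np.arange(54,66,.5); pa,pb=prof(e*x/1e3,f,a,.1),prof(e*x/1e3,f,b,.1)
    print(x,'ends',a[np.argmax(np.abs(np.diff(pa)))]+.25,b[np.argmax(np.abs(np.diff(pb)))]+.25)
for y in (-35,-18,18,35):
    a=np.arange(36,52,1.); print(y,'fence side',prof(f*y/1e3,e,a,.1).astype(int)); print('   jaw side',prof(f*y/1e3,e,np.arange(-56,-40,1.),.1).astype(int))
s,ms=cam('scene'); d=cv2.absdiff(s,cv2.imread('pics/scene0.png')).max(2); print('big',(d[140:195,430:475]>60).mean(),'block',(d[205:263,403:490]>60).mean())
b=blob(i,(12,120,80),(32,255,255),(285,145,345,205)); print(b[:2], proj(m,F))
E
```

```text
-30 ends -59.75 59.75
0 ends -60.75 59.75
25 ends -60.25 59.75
-35 fence side [252 252 252 253 253 253 253 253 227 158 119 157 210 233 178   0]
   jaw side [ 86  86  86  86  85  85  84  85  85  88 113 174 231 252 254 254]
-18 fence side [252 252 252 252 253 253 253 252 233 180 134 121 121 121  79   0]
   jaw side [138 138 139 140 140 140 141 142 144 147 156 182 223 249 254 254]
18 fence side [253 252 252 252 252 252 252 252 229 171 128 119 120 120  93   0]
   jaw side [135 135 137 138 139 139 139 139 140 143 157 197 237 252 254 254]
35 fence side [253 252 252 252 252 252 252 251 228 164 129 155 198 223 231   0]
   jaw side [ 27  27  27  27  27  27  27  28  28  36  78 162 231 252 254 254]
big 0.3337373737373737 block 0.06004756242568371
(array([312.3326, 175.4666]), (297, 162, 32, 28)) [[312.1594 175.4272]]
```

```bash
python3 - <<'E'
from h import *
s,_=cam('scene'); t,_=cam('top')
for im,n,b in ((s,'scene',(425,135,480,198)),(t,'top',(195,215,240,250))):
    for lo,hi in (((3,180,40),(16,255,255)),((45,100,30),(85,255,255))):
        print(n,blob(im,lo,hi,b if lo[0]<20 else ((460,160,495,210) if n=='scene' else (180,215,210,240)))[:2],blob(cv2.imread(f'pics/{n}0.png'),lo,hi,b if lo[0]<20 else ((460,160,495,210) if n=='scene' else (180,215,210,240)))[:2])
E
```

```text
Traceback (most recent call last):
  File "h.py", line 37, in blob
    pts=cv2.findNonZero(k); h=cv2.convexHull(pts); M=cv2.moments(h)
                              ~~~~~~~~~~~~~~^^^^^
cv2.error: OpenCV(4.12.0) /io/opencv/modules/imgproc/src/convhull.cpp:143: error: (-215:Assertion failed) total >= 0 && (depth == CV_32F || depth == CV_32S) in function 'convexHull'
```

```bash
python3 - <<'E'
from h import *
import pickle
s,_=cam('scene'); t,_=cam('top'); cv2.imwrite('pics/s12.png',s); cv2.imwrite('pics/t12.png',t)
for n in ('scene0','s7','s9','s12','top0','t9','t12','w6','w11'):
    h=cv2.cvtColor(cv2.imread(f'pics/{n}.png'),cv2.COLOR_BGR2HSV)
    for nm,lo,hi in (('orange',(3,190,60),(16,255,255)),('green',(50,120,40),(80,255,255))):
        k=cv2.inRange(h,lo,hi); _,_,st,ce=cv2.connectedComponentsWithStats(k)
        print(n,nm,[(x.tolist(),c.round().astype(int).tolist()) for x,c in zip(st[1:],ce[1:]) if x[4]>25])
E
```

```text
scene0 orange [([450, 147, 13, 8, 78], [456, 150]), ([437, 151, 29, 36, 548], [449, 170]), ([451, 201, 10, 8, 58], [456, 204]), ([442, 202, 21, 29, 299], [450, 219])]
scene0 green [([465, 170, 23, 31, 421], [476, 185])]
s7 orange [([470, 152, 11, 8, 56], [475, 156]), ([458, 160, 24, 28, 383], [469, 174]), ([470, 201, 43, 35, 702], [491, 218])]
s7 green [([474, 180, 5, 8, 26], [476, 183])]
s9 orange [([310, 169, 19, 34, 424], [320, 187]), ([470, 201, 43, 35, 697], [491, 218]), ([471, 226, 8, 11, 31], [475, 231])]
s9 green [([466, 159, 13, 29, 326], [472, 172])]
s12 orange [([452, 201, 9, 8, 56], [456, 204]), ([470, 201, 43, 35, 701], [491, 218]), ([442, 202, 21, 29, 300], [450, 219])]
s12 green [([466, 159, 13, 29, 326], [472, 172])]
top0 orange [([210, 184, 8, 8, 39], [213, 188]), ([217, 187, 7, 9, 39], [220, 191]), ([206, 225, 22, 15, 165], [218, 232])]
top0 green [([186, 221, 19, 13, 199], [195, 227])]
t9 orange [([315, 159, 7, 10, 46], [318, 163]), ([166, 204, 34, 27, 440], [182, 216])]
t9 green [([190, 253, 14, 30, 337], [196, 268])]
t12 orange [([210, 184, 14, 12, 82], [217, 190]), ([166, 204, 34, 27, 396], [182, 217])]
t12 green [([190, 253, 14, 30, 340], [196, 268])]
w6 orange [([290, 117, 29, 32, 135], [309, 128]), ([281, 126, 6, 11, 29], [283, 131]), ([287, 126, 25, 25, 500], [299, 138]), ([283, 142, 8, 11, 29], [286, 148]), ([298, 152, 12, 6, 30], [304, 155]), ([181, 179, 85, 55, 1202], [224, 199])]
w6 green [([265, 271, 29, 31, 670], [280, 288])]
w11 orange [([27, 237, 52, 34, 779], [58, 252]), ([0, 253, 11, 16, 82], [4, 261])]
w11 green [([76, 341, 17, 38, 401], [83, 360])]
```

```bash
python3 - <<'E'
from h import *
import pickle
np.set_printoptions(precision=3,suppress=True)
mt=pickle.load(open('top.pkl','rb')); ms=pickle.load(open('scene.pkl','rb'))
G=onz(mt,[[196,268],[182,217]],.015); print('lying green,orange',G)
g0,e=tri_pts([(ms,np.array([476,185.])),(mt,np.array([195,227.]))]); print('green at start',g0,e); print(tri_pts([(ms,np.array([472,172.])),(mt,np.array([196,268.]))]), tri_pts([(ms,np.array([491,218.])),(mt,np.array([182,217.]))]))
for n in ('w2','w4','w5'):
    m,o=pickle.load(open(n+'.pkl','rb')); im=cv2.imread(f'pics/{n}.png'); h=cv2.cvtColor(im,cv2.COLOR_BGR2HSV)
    print(n,o['time_s'],'pred lying g,o',proj(m,G).round().tolist(),'pred start g,o',proj(m,[g0,[.335,.293,.141]]).round().tolist())
    for nm,lo,hi in (('orange',(3,190,60),(16,255,255)),('green',(50,120,40),(80,255,255))):
        _,_,st,ce=cv2.connectedComponentsWithStats(cv2.inRange(h,lo,hi)); print(nm,[(x.tolist()) for x in st[1:] if x[4]>15])
E
```

```text
lying green,orange [[0.228 0.377 0.015]
 [0.379 0.427 0.015]]
green at start [0.348 0.362 0.104] [array([-0.7,  0. ]), array([-0.6, -0. ])]
(array([0.228, 0.377, 0.016]), [array([-0.2,  0. ]), array([-0.2, -0. ])]) (array([0.379, 0.422, 0.025]), [array([ 0.4, -0. ]), array([0.3, 0. ])])
w2 5.15 pred lying g,o [[67.0, 367.0], [13.0, 273.0]] pred start g,o [[8.0, 334.0], [41.0, 372.0]]
orange [[0, 225, 67, 38, 1400]]
green [[73, 337, 7, 27, 48]]
w4 9.4167 pred lying g,o [[71.0, 377.0], [18.0, 285.0]] pred start g,o [[13.0, 347.0], [46.0, 385.0]]
orange [[25, 241, 45, 23, 516]]
green []
w5 9.8833 pred lying g,o [[137.0, 350.0], [87.0, 252.0]] pred start g,o [[95.0, 311.0], [141.0, 346.0]]
orange [[102, 196, 60, 51, 1345], [44, 223, 85, 52, 1563]]
green []
```

The plate is flush (±60 mm), against the fence, with the jaw on it, and the driver is back in its socket. The two loose look-alike drivers toppled on their own before t = 5 s, when the arm was on the far side of the bench. I leave them alone and hand in.

```bash
python3 -c "
from station import ctrl
print(ctrl.hand_in())"
```

```text
the job is handed in; nothing more can be done
None
```

Job handed in after about 31 s: the plate is flush on the seat and held against the fence (screw at about 1.8 rad by my estimate), and the orange driver is back in its socket; the big orange and green look-alike drivers had fallen over by t = 5 s, while the arm was still well away from them, and I left them lying.

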